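# Load the beaker dryer and tidy the bottles, all facing front

### The arm

A 6-joint arm with a two-finger parallel gripper is mounted at the origin on a cart in front of the work surface, level with it; the furniture and walls round the work are solid. World frame = base frame: x ahead of the robot, y to its left, z up, the work surface at z = 0. Lengths are in m, angles in rad, forces in N, time in s.
With the tool pointing down it reaches from about 0.35 to 0.775 m from the base axis. Payload 5.5 kg.
Tool frame: the origin (TCP) lies midway between the tips of the shut fingers; the grasp point (between the pads) lies 19 mm behind it; z points along the fingers, y is the line along which they close (so a half turn about z gives the same grasp; the last joint's range is limited). The gripper opens to 85 mm and grips with 20 to 120 N. Pads are 22 mm wide; open, the fingers measure 114 mm over their backs; the gripper's body (76 mm by 85 mm) begins 54 mm behind the grasp point. The pads swing forward as they close: fully open they stand 13 mm farther back than shut.
Start: joints at [1.085, 0.313, 0.046, 1.304, 0, 1.431], TCP at [0.195, 0.541, 0.231] pointing down, gripper open.
Joint ranges: [-2.76, 2.76], [-0.86, 1.69], [-1.03, 1.26], [-2.2, 2.34], [-1.47, 1.5], [-3.14, 3.14]. Speed limits (rad/s): [2.57, 2.57, 3.14, 3.14, 3.14, 3.14].

### API

Orientations are given as a unit quaternion [w, x, y, z].
In Python, from workcell import telemetry, imaging, env gives the robot as it stands. The module is installed in compiled form; this text tells all that it offers.
- The arm moves only by the tool step_arm, never from a script. Its argument "moves" is a list of rows, each a list of 3 entries, a list of its own where there are three numbers: the shift along the tool's x, y, z in mm, then the turn, a rotation vector about the tool's x, y, z in rad, then the finger opening in mm, from 0 to 85.4. A call has 1 to 8 rows; each row is the pose to reach, as a shift and turn from the pose commanded when the call began, along the tool's axes at that moment; what a row does not reach only later rows make up. A row lasts 1/12 s, in which the tool goes at most 41.7 mm and 7.16 degrees, less where a joint would pass 70% of its speed; a pose out of reach is approached as far as the arm can. A call with a gripper value outside its range is refused whole. The fingers move at their own pace and stop on an object; "grip_force" is the grip in N (left out, the last holds). Time passes only in rows, so rows that repeat a pose let the fingers close. It gives the time, the measured TCP pose, the force, the opening and the grip force at its end, in the units of the state.
- telemetry.get_state(): the state, without advancing time (a new reading comes with each control period).
- imaging.read_camera(name): name is "scene" or "side" or "wrist"; returns the picture (384x512x3 uint8, red, green, blue); there is no depth.
- imaging.camera_params(name): a dict with "camera_matrix" (3x3 intrinsics, pixels), "pose" (4x4, takes a point from camera to world coordinates). Camera axes: x right, y up, looking along -z (the intrinsics and any distortion apply to the point x, -y, -z); pixel columns grow to the right and rows downward; lengths in m; the calibration is good to about 2 mm. A picture is of the moment at which its call begins: read the wrist's pose just before it. camera_params takes no time and is no camera call; for the wrist camera it gives the pose at the moment of the call.
- env.hand_in(): hands the job in; it is judged then, once.
The state is a dict: "clock": time; "joint_pos": joint angles; "qvel": joint speeds; "tau": joint torques, N m; "tcp_pos": TCP position; "orientation": TCP orientation; "wrist_force": force on the tool from outside, world axes, zero at the start; "ft_torque": the same for the moment, N m; "finger_gap": finger opening in m; "grip_force": force on a finger pad.
Only numpy, scipy, OpenCV 4.12 (cv2) and the standard library are available. Lean on these libraries where they do the work, as an engineer would, in place of code of your own. Each camera call takes 0.05 s, during which the arm holds its last target. There are 200 camera calls.

### The job

Put every washed beaker upside down over a peg of the dryer, rim flat on the deck and pouring beak pointing straight to the dryer's front (its vented long side, on the robot's left), and only then switch the dryer on by pushing its lever fully over to the dryer's back. Also put the gel tube and the two hand-gel bottles away in the steel tray, in any order: the tube lying flat along the tray with its cap towards the tray's front (the robot's side), the bottles standing upright with their labels facing the tray's front.

Things in the scene. Friction and masses are not known exactly. Their poses are not given: they have to be found in the camera images.
- dryer: warm-air beaker dryer, fixed: a low white box 120 (x) x 320 (y) mm with an aluminium deck 36 mm above the worktop, three upright steel blow pegs in a row along its y and a lever switch at its -y end, nearest the robot. Origin: centre of its underside; -x points to its front (the side with the vent slots, on the robot's left), x to its back, y along the row away from the robot, z up.
- tray_front (a point): point on the worktop straight ahead of the tray's front, 180 mm from the tray's origin along its -x
- dryer_front (a point): point on the front edge of the dryer's deck, level with the middle peg (60 mm in front of it), at deck height; a beak points to the front when it points from the peg row to this edge
- switch (a joint): dryer lever switch, rad: 0 = off, leaning to the dryer's front; 1.0 = on, leaning to its back. It stays where it is left; a push of about 1.5 N on the knob moves it.
- switch_tip (a point): centre of the lever's black ball knob, 26 mm across. The pivot axis runs along the dryer's y, 50 mm from this point and 56 mm above the worktop. The housing is 70 (x) x 50 (y) mm, its top 59 mm above the worktop; the nearest peg is 75 mm from the lever, along the row.
- tray: shallow stainless bottle tray, fixed, 183 (x) x 150 (y) mm outside, walls 4 mm thick and 10 mm high, inner floor 4 mm above the worktop. Origin: centre of its underside; -x is its front, towards the robot, y left.
- gel_bottle_0: small upright hand-gel bottle, clear with a blue cap, 110 mm tall, 110 g. Origin: centre of its underside; z up. The flat body is 26 mm deep (its x), 38 mm wide (its y) up to 84 mm, good to grasp from above across its x above mid-height; the cap on top is 20 mm across. Its only label is on the broad face at -x.
- gel_bottle_1: small upright hand-gel bottle, clear with a blue cap, 110 mm tall, 110 g. Origin: centre of its underside; z up. The flat body is 26 mm deep (its x), 38 mm wide (its y) up to 84 mm, good to grasp from above across its x above mid-height; the cap on top is 20 mm across. Its only label is on the broad face at -x.
- gel_tube: gel tube lying flat, 44 mm wide (its x), 148 mm long (its y), 30 mm high at the cap end, 120 g. Origin: centre of its underside; z up, -y is the screw-cap end (cap 23 mm long, 28 mm across), +y the flat crimped end. Grasp across its width just behind the cap, 10 to 25 mm from the origin towards the cap.
- peg_0 (a point): foot of the far blow peg, at deck level; the peg is 16 mm in diameter, 61 mm high with a tapered tip. Neighbouring pegs stand 90 mm apart
- peg_1 (a point): foot of the middle blow peg, at deck level; the peg is 16 mm in diameter, 61 mm high with a tapered tip. Neighbouring pegs stand 90 mm apart
- peg_2 (a point): foot of the near blow peg, at deck level; the peg is 16 mm in diameter, 61 mm high with a tapered tip. Neighbouring pegs stand 90 mm apart
- beaker_0: square white beaker, 85 deep, 48x48 outside, walls 4, 90 g; starts on its side, beak up; may be absent. Origin: centre of the face it lies on. +x: out of the mouth (rim at x=42.5, base at -42.5 mm); +z: beak side (outer face at 48; beak, 21 wide, at the rim juts 13 mm more); y: across the flat grasp faces. Seated on a peg, x points down, the rim is on the deck, z to the dryer's front.
- mouth_0 (a point): centre of the beaker's open mouth, in the plane of the rim
- beaker_1: square white beaker, 85 deep, 48x48 outside, walls 4, 90 g; starts on its side, beak up; may be absent. Origin: centre of the face it lies on. +x: out of the mouth (rim at x=42.5, base at -42.5 mm); +z: beak side (outer face at 48; beak, 21 wide, at the rim juts 13 mm more); y: across the flat grasp faces. Seated on a peg, x points down, the rim is on the deck, z to the dryer's front.
- mouth_1 (a point): centre of the beaker's open mouth, in the plane of the rim
- beaker_2: square white beaker, 85 deep, 48x48 outside, walls 4, 90 g; starts on its side, beak up; may be absent. Origin: centre of the face it lies on. +x: out of the mouth (rim at x=42.5, base at -42.5 mm); +z: beak side (outer face at 48; beak, 21 wide, at the rim juts 13 mm more); y: across the flat grasp faces. Seated on a peg, x points down, the rim is on the deck, z to the dryer's front.
- mouth_2 (a point): centre of the beaker's open mouth, in the plane of the rim

How it is judged:
By the outcome, as a careful person would: the job done as asked, in the order asked, and still so for the second after the job is handed in, with the robot touching nothing.
Of beaker_0, beaker_1, beaker_2 only 2 to 3 are there at a start; the rules pass over those that are not, and their reading is None.
At some moment in a run one of beaker_0, beaker_1, beaker_2 may be knocked a few centimetres aside while the robot is not near it.
It also fails if it takes over 200 s, if anything falls off the work surface, if the arm or the gripper's body presses on something with over 40 N, if the wrist force passes 120 N, or if a joint passes its speed limit or range.

## Working session

There is one attempt and no reset: what is moved stays moved. The work goes in short steps, Python scripts to look and compute and a tool call to move; the robot and the scene stay as the last step left them, time stands still between calls to the robot, and variables do not carry over. Pictures are saved under pics/ and viewed, at most 16 in all, crops included, and the job is handed in when it is done.

Besides the shell and the picture viewer there is one more tool, called after "Request:" as a command line: name --argument value ..., lists and objects as JSON in quotes. step_arm: Moves the arm, as the interface text tells. Its arguments: {"type":"object","properties":{"moves":{"type":"array"},"grip_force":{"type":"number"}},"required":["moves"]}

```bash
mkdir -p pics
cat > h.py <<'E'
import numpy as np, cv2
from scipy.spatial.transform import Rotation as R
from workcell import telemetry, imaging, env
def par(n):
    p=imaging.camera_params(n); return np.array(p["camera_matrix"]),np.array(p["pose"]),p
def proj(n,P,p=None):
    K,T,_=p or par(n); P=np.atleast_2d(P); c=(P-T[:3,3])@T[:3,:3]; c=c*[1,-1,-1]
    u=c@K.T; return u[:,:2]/u[:,2:]
def ray(n,uv,z,p=None):
    K,T,_=p or par(n); uv=np.atleast_2d(uv); d=np.c_[uv,np.ones(len(uv))]@np.linalg.inv(K).T*[1,-1,-1]@T[:3,:3].T
    s=(z-T[2,3])/d[:,2]; return T[:3,3]+s[:,None]*d
def snap(n,f):
    im=imaging.read_camera(n); cv2.imwrite('pics/'+f,im[:,:,::-1]); return im
def st():
    s=telemetry.get_state(); return s
E
python3 - <<'E'
from h import *
s=st(); print(s)
for n in("scene","side","wrist"):
    p=par(n); print(n,p[0].round(1).tolist(),p[1].round(3).tolist(),p[2].keys()); snap(n,n+'0.png')
E
```

```text
{'clock': 0.0, 'joint_pos': array([ 1.08541499e+00,  3.14027304e-01,  4.49402327e-02,  1.30358744e+00,
       -3.42360766e-06,  1.43121804e+00]), 'qvel': array([-0.00040148, -0.00119188, -0.00063002, -0.00077823, -0.0006699 ,
        0.00068018]), 'tau': array([ 7.26192156e-04, -4.80623281e+01,  2.98535782e+01,  1.95620977e-02,
       -1.99672172e-04,  8.80238868e-07]), 'tcp_pos': array([0.19464862, 0.54049393, 0.23037772]), 'orientation': array([-2.87066344e-04,  1.72041252e-01,  9.85089298e-01, -8.94142668e-04]), 'wrist_force': array([0.35413787, 0.42174512, 0.74358216]), 'ft_torque': array([-0.00429334,  0.01144664, -0.04332757]), 'grip_force': 0.0, 'finger_gap': 0.08566679240613383}
scene [[393.3, 0.0, 258.5], [0.0, 393.3, 197.4], [0.0, 0.0, 1.0]] [[0.002, -0.735, 0.678, 1.252], [1.0, -0.006, -0.009, -0.05], [0.011, 0.678, 0.735, 0.874], [0.0, 0.0, 0.0, 1.0]] dict_keys(['camera_matrix', 'pose'])
side [[390.9, 0.0, 265.1], [0.0, 390.9, 192.5], [0.0, 0.0, 1.0]] [[0.326, -0.721, 0.612, 1.193], [0.945, 0.258, -0.199, -0.246], [-0.015, 0.644, 0.765, 0.889], [0.0, 0.0, 0.0, 1.0]] dict_keys(['camera_matrix', 'pose'])
wrist [[319.0, 0.0, 255.6], [0.0, 319.0, 192.5], [0.0, 0.0, 1.0]] [[0.339, -0.901, -0.272, 0.126], [0.941, 0.324, 0.1, 0.565], [-0.002, -0.29, 0.957, 0.373], [0.0, 0.0, 0.0, 1.0]] dict_keys(['camera_matrix', 'pose'])
```

View pics/scene0.png

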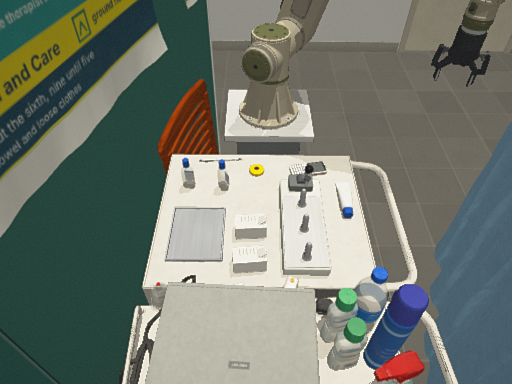

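View pics/side0.png

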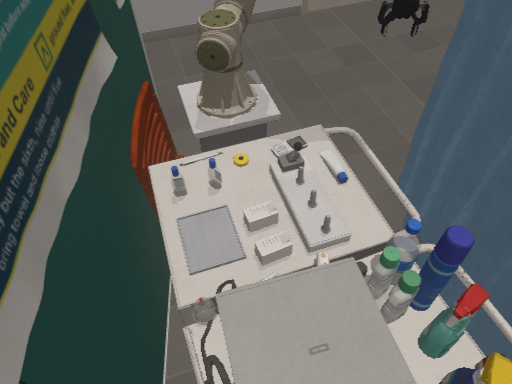

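The scene shows the dryer at (305,220), two beakers at (251,225) and (250,258), bottles at (187,172) and (222,175), the tray at (196,234) and the tube at (345,198). No third beaker is visible. I'll zoom in.

Run:
```python
import cv2
a=cv2.imread('pics/scene0.png')[150:300,150:365]
cv2.imwrite('pics/c1.png',cv2.resize(a,(795,555),interpolation=cv2.INTER_CUBIC))
b=cv2.imread('pics/side0.png')[120:280,150:365]
cv2.imwrite('pics/c2.png',cv2.resize(b,(795,592),interpolation=cv2.INTER_CUBIC))
```

```text
(no output)
```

View pics/c1.png

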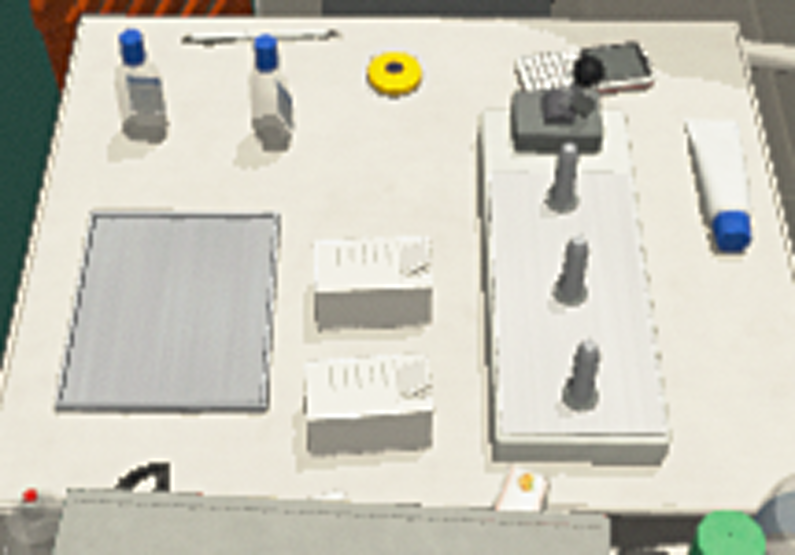

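View pics/c2.png

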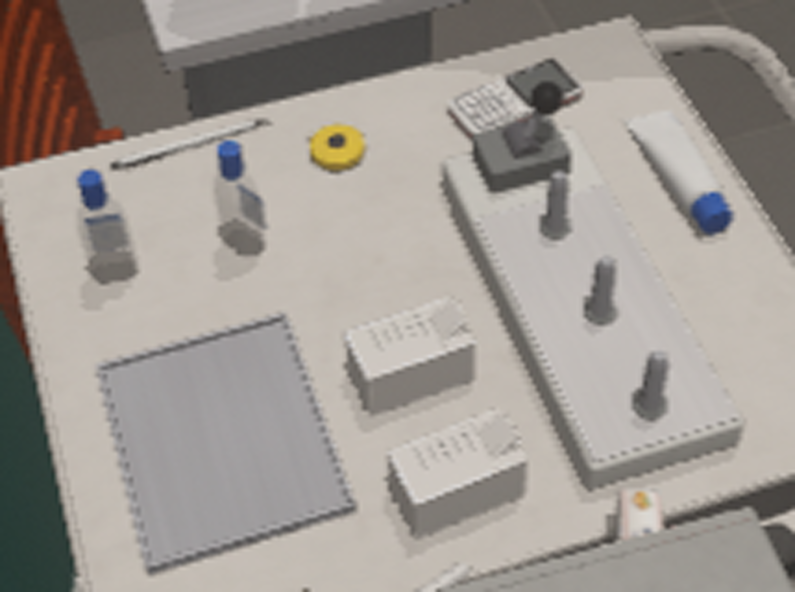

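The crops show two beakers lying with beaks at the image right (mouths towards +Y), the bottles with labels visible, the tube with its cap at (732,230), and the lever knob at (588,70). There is no third beaker. Next, rough positions from both cameras.

```bash
cat > m.py <<'E'
from h import *
c1=lambda x,y:(150+x/3.698,150+y/3.7)
c2=lambda x,y:(150+x/3.698,120+y/3.7)
I={ # name: z, c1, c2
'peg2':(.036,(561,207),(555,236)),'peg1':(.036,(571,302),(600,320)),'peg0':(.036,(579,405),(649,415)),
'tip2':(.097,(569,146),(560,177)),'tip1':(.097,(577,238),(606,260)),'tip0':(.097,(588,343),(657,355)),
'knob':(.1,(588,70),(546,97)),
'trayA(near,right img)':(.01,(279,214),(286,318)),'trayB':(.01,(270,409),(354,508)),'trayC':(.01,(57,409),(148,570)),'trayD':(.01,(95,213),(102,365)),
'cap':(.015,(732,230),(712,212)),'crimp':(.003,(712,122),(652,118)),
'b0 nl':(.048,(315,240),(346,331)),'b0 nr':(.048,(431,237),(462,297)),'b0 fr':(.048,(432,290),(474,337)),'b0 fl':(.048,(314,292),(368,375)),
'b1 nl':(.048,(308,358),(388,465)),'b1 nr':(.048,(432,355),(510,409)),'b1 fr':(.048,(433,413),(526,459)),'b1 fl':(.048,(307,419),(412,501)),
'botA cap':(.11,(131,35),(91,177)),'botB cap':(.11,(265,42),(230,148)),
'botA bot':(.0,(147,139),(112,278)),'botB bot':(.0,(273,148),(244,250)),
}
ps,pd=par('scene'),par('side')
for k,(z,a,b) in I.items():
    print(k,(ray('scene',c1(*a),z,ps)[0,:2]*1000).round(),(ray('side',c2(*b),z,pd)[0,:2]*1000).round())
E
python3 m.py
```

```text
peg2 [512.  84.] [514.  82.]
peg1 [604.  84.] [602.  81.]
peg0 [692.  82.] [692.  80.]
tip2 [505.  85.] [509.  84.]
tip1 [594.  83.] [596.  84.]
tip0 [685.  83.] [685.  82.]
knob [426. 105.] [427. 106.]
trayA(near,right img) [ 498. -135.] [ 501. -136.]
trayB [ 680. -132.] [ 680. -136.]
trayC [ 680. -281.] [ 679. -282.]
trayD [ 498. -280.] [ 498. -279.]
cap [516. 219.] [516. 219.]
crimp [386. 224.] [389. 226.]
b0 nl [ 556. -103.] [ 557. -102.]
b0 nr [553. -17.] [556. -11.]
b0 fr [603. -17.] [594. -16.]
b0 fl [ 605. -102.] [601. -99.]
b1 nl [ 663. -104.] [ 677. -109.]
b1 nr [660. -18.] [662. -14.]
b1 fr [707. -18.] [704. -19.]
b1 fl [ 712. -103.] [ 710. -103.]
botA cap [ 400. -251.] [ 401. -250.]
botB cap [ 407. -146.] [ 407. -145.]
botA bot [ 407. -251.] [ 407. -255.]
botB bot [ 416. -145.] [ 414. -148.]
```

Run:
```python
from h import *
s=st(); w,x,y,z=s['orientation']; Rt=R.from_quat([x,y,z,w]).as_matrix()
K,T,_=par('wrist'); print(Rt.round(3)); print('cam in tool',(Rt.T@(T[:3,3]-s['tcp_pos'])).round(4),(Rt.T@T[:3,:3]).round(3))
```

```text
[[-0.941  0.339 -0.001]
 [ 0.339  0.941 -0.001]
 [ 0.    -0.001 -1.   ]]
cam in tool [ 0.0735 -0.0003 -0.1421] [[ 0.     0.957  0.29 ]
 [ 1.    -0.    -0.   ]
 [-0.     0.29  -0.957]]
```

Request:
step_arm --moves '[[[-240, -180, -15], [0, 0, -0.35], 85], [[-240, -180, -15], [0, 0, -0.35], 85], [[-240, -180, -15], [0, 0, -0.35], 85], [[-240, -180, -15], [0, 0, -0.35], 85], [[-240, -180, -15], [0, 0, -0.35], 85], [[-240, -180, -15], [0, 0, -0.35], 85], [[-240, -180, -15], [0, 0, -0.35], 85], [[-240, -180, -15], [0, 0, -0.35], 85]]'

```text
clock: 0.82
tcp_pos: [0.3617, 0.2867, 0.2465]
orientation: [0.001, -0.0, 1.0, -0.001]
wrist_force: [-0.9, 0.5, 0.2]
finger_gap: 0.0848
grip_force: 0.0
```

Request:
step_arm --moves '[[[-40, -117, 0], [0, 0, 0], 85], [[-40, -117, 0], [0, 0, 0], 85], [[-40, -117, 0], [0, 0, 0], 85], [[-40, -117, 0], [0, 0, 0], 85], [[-40, -117, 0], [0, 0, 0], 85]]'

```text
clock: 1.23
tcp_pos: [0.4008, 0.1714, 0.2461]
orientation: [-0.0, 0.001, 1.0, 0.0]
wrist_force: [-0.8, 0.4, -0.5]
finger_gap: 0.085
grip_force: 0.0
```

Run:
```python
from h import *
import pickle
p=par('wrist'); im=snap('wrist','w1.png'); pickle.dump(p,open('w1.pkl','wb'))
cv2.imwrite('pics/w1b.png',cv2.resize(im[:,:,::-1],(800,600),interpolation=cv2.INTER_CUBIC)); print(st()['tcp_pos'],p[1][:3,3])
```

```text
[0.40028909 0.17266165 0.24615186] [0.32724531 0.17100079 0.3883    ]
```

View pics/w1b.png

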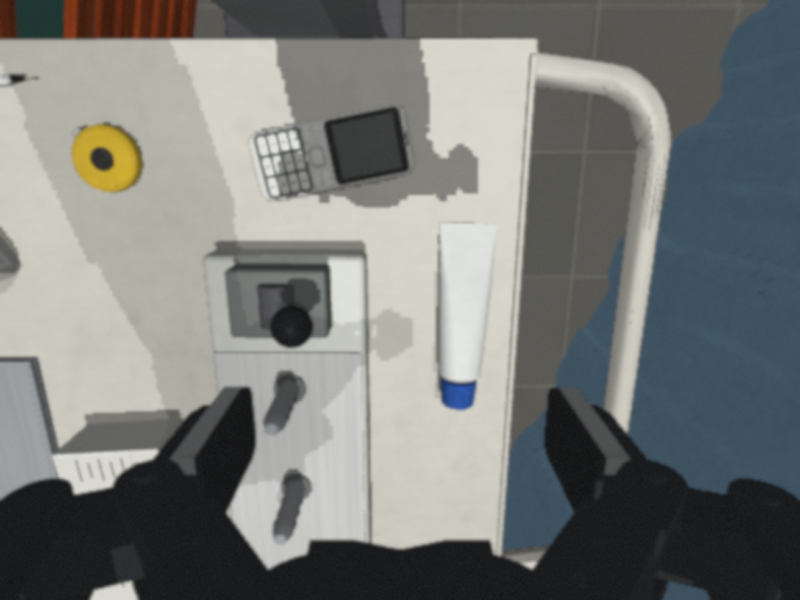

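The wrist view shows the tube's crimp end at (467,224) and cap end at (458,407), the knob at (292,326), and dryer deck edges at x≈212 and 366.

Run:
```python
from h import *
import pickle
p=pickle.load(open('w1.pkl','rb'))
for n,x,y,z in [('crimpL',441,223,.004),('crimpR',494,225,.004),('capendC',458,407,.015),('shoulder',458,380,.015),('knob',292,326,.1),('knob',292,326,.09),('peg2foot',290,378,.036),('tip2',272,426,.097),('peg1foot',295,482,.036),('tip1',281,537,.097),('deckR-',366,257,.036),('deckR+',369,520,.036),('deckL-',207,257,.036),('deckL+',222,540,.036),('hTL',228,266,.059),('hTR',328,265,.059),('hBR',329,335,.059)]:
    print(n,(ray('w',[x/1.5625,y/1.5625],z,p)[0]*1000).round())
```

```text
crimpL [381. 203.   4.]
crimpR [383. 244.   4.]
capendC [533. 220.  15.]
shoulder [508. 219.  15.]
knob [431. 105. 100.]
knob [434. 103.  90.]
peg2foot [496.  86.  36.]
tip2 [502.  87.  97.]
peg1foot [591.  84.  36.]
tip1 [591.  86.  97.]
deckR- [401. 147.  36.]
deckR+ [629. 145.  36.]
deckL- [401.  33.  36.]
deckL+ [650.  17.  36.]
hTL [402.  55.  59.]
hTR [402. 123.  59.]
hBR [452. 121.  59.]
```

Request:
step_arm --moves '[[[-76, 48, 60], [0, 0, 0], 66], [[-76, 48, 120], [0, 0, 0], 66], [[-76, 48, 160], [0, 0, 0], 66], [[-76, 48, 190], [0, 0, 0], 66], [[-76, 48, 215], [0, 0, 0], 66], [[-76, 48, 232], [0, 0, 0], 66], [[-76, 48, 244], [0, 0, 0], 66], [[-76, 48, 244], [0, 0, 0], 66]]' --grip_force 30

```text
clock: 1.95
tcp_pos: [0.4707, 0.2225, -0.0031]
orientation: [-0.005, -0.004, 1.0, -0.001]
wrist_force: [-2.0, -1.0, -0.1]
finger_gap: 0.0658
grip_force: 0.0
```

Request:
step_arm --moves '[[[0, 0, 0], [0, 0, 0], 30], [[0, 0, 0], [0, 0, 0], 30], [[0, 0, 0], [0, 0, 0], 30], [[0, 0, 0], [0, 0, 0], 30], [[0, 0, 0], [0, 0, 0], 30], [[0, 0, 0], [0, 0, 0], 30]]'

```text
clock: 2.45
tcp_pos: [0.4775, 0.2227, 0.0045]
orientation: [0.002, -0.002, 1.0, 0.001]
wrist_force: [-2.6, 0.9, 7.5]
finger_gap: 0.0345
grip_force: 30.4
```

Request:
step_arm --moves '[[[0, 0, -30], [0, 0, 0], 30], [[0, 0, -65], [0, 0, 0.1], 30], [[0, 0, -100], [0, 0, 0.22], 30], [[0, 0, -135], [0, 0, 0.34], 30], [[0, 0, -165], [0, 0, 0.46], 30], [[0, 0, -185], [0, 0, 0.58], 30], [[0, 0, -190], [0, 0, 0.7], 30], [[0, 0, -190], [0, 0, 0.8], 30]]'

```text
clock: 3.12
tcp_pos: [0.4776, 0.2221, 0.196]
orientation: [0.003, 0.39, 0.921, 0.002]
wrist_force: [0.3, 1.2, -1.7]
finger_gap: 0.0346
grip_force: 30.9
```

Request:
step_arm --moves '[[[-20, -12, 0], [0, 0, 0.11], 30], [[-45, -27, 0], [0, 0, 0.22], 30], [[-72, -43, 0], [0, 0, 0.34], 30], [[-100, -60, 0], [0, 0, 0.45], 30], [[-128, -76, 0], [0, 0, 0.57], 30], [[-150, -90, 0], [0, 0, 0.68], 30], [[-173, -103, 0], [0, 0, 0.8], 30], [[-173, -103, 0], [0, 0, 0.9], 30]]'

```text
clock: 3.78
tcp_pos: [0.5249, 0.0218, 0.1931]
orientation: [0.002, 0.753, 0.657, 0.0]
wrist_force: [1.1, 0.4, -2.2]
finger_gap: 0.0347
grip_force: 30.9
```

Request:
step_arm --moves '[[[-24, 9, 0], [0, 0, 0.11], 30], [[-50, 19, 0], [0, 0, 0.22], 30], [[-78, 29, 0], [0, 0, 0.34], 30], [[-108, 41, 0], [0, 0, 0.45], 30], [[-138, 52, 0], [0, 0, 0.57], 30], [[-165, 62, 0], [0, 0, 0.68], 30], [[-188, 71, 0], [0, 0, 0.8], 30], [[-188, 71, 0], [0, 0, 0.9], 30]]'

```text
clock: 4.45
tcp_pos: [0.5715, -0.1743, 0.1927]
orientation: [0.002, 0.964, 0.264, 0.001]
wrist_force: [0.9, 0.7, -0.8]
finger_gap: 0.0348
grip_force: 31.0
```

Request:
step_arm --moves '[[[0, 0, 10], [0, 0, 0.11], 30], [[0, 0, 30], [0, 0, 0.22], 30], [[0, 0, 50], [0, 0, 0.34], 30], [[0, 0, 70], [0, 0, 0.45], 30], [[0, 0, 90], [0, 0, 0.54], 30], [[0, 0, 110], [0, 0, 0.54], 30], [[0, 0, 110], [0, 0, 0.54], 30], [[0, 0, 110], [0, 0, 0.54], 30]]'

```text
clock: 5.12
tcp_pos: [0.5695, -0.169, 0.082]
orientation: [-0.0, 1.0, 0.003, -0.001]
wrist_force: [0.4, -1.2, -0.5]
finger_gap: 0.035
grip_force: 30.9
```

Run:
```python
from h import *
s=st();print(s['joint_pos'].round(2))
im=snap('scene','s2.png');b=im[150:300,130:345,::-1]
cv2.imwrite('pics/s2b.png',cv2.resize(b,(795,555),interpolation=cv2.INTER_CUBIC))
```

```text
[-0.42  0.43 -0.15  0.98  0.    2.71]
```

View pics/s2b.png

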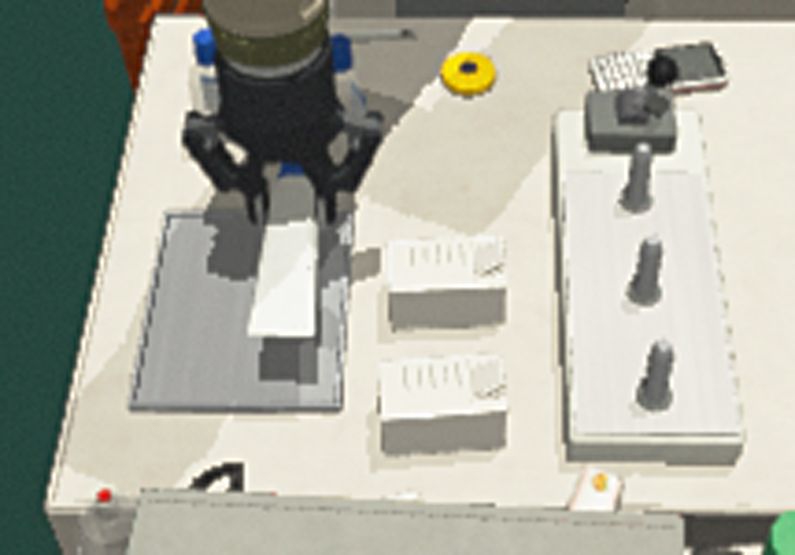

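Request:
step_arm --moves '[[[0, 8, 25], [0, 0, 0], 30], [[0, 8, 50], [0, 0, 0], 30], [[0, 8, 62], [0, 0, 0], 30], [[0, 8, 68], [0, 0, 0], 30], [[0, 8, 72], [0, 0, 0], 30], [[0, 8, 72], [0, 0, 0], 30], [[0, 8, 72], [0, 0, 0], 50], [[0, 8, 72], [0, 0, 0], 50]]'

```text
clock: 5.83
tcp_pos: [0.5719, -0.1778, 0.012]
orientation: [0.001, 1.0, 0.003, 0.001]
wrist_force: [-0.5, 0.6, 0.4]
finger_gap: 0.0501
grip_force: 0.0
```

Request:
step_arm --moves '[[[0, 0, 0], [0, 0, 0], 50], [[0, 0, 0], [0, 0, 0], 50], [[0, 0, -20], [0, 0, 0], 50], [[0, 0, -50], [0, 0, 0], 50], [[0, 0, -90], [0, 0, 0], 60], [[0, 0, -130], [0, 0, 0], 85], [[0, 0, -170], [0, 0, 0], 85], [[0, 0, -170], [0, 0, 0], 85]]'

```text
clock: 6.5
tcp_pos: [0.5747, -0.1791, 0.19]
orientation: [0.003, 1.0, 0.003, 0.007]
wrist_force: [0.6, -0.5, 1.5]
finger_gap: 0.085
grip_force: 0.0
```

Request:
step_arm --moves '[[[-10, -10, -40], [0, 0, -0.11], 85], [[-35, -30, -80], [0, 0, -0.22], 85], [[-65, -52, -110], [0, 0, -0.34], 85], [[-95, -75, -130], [0, 0, -0.45], 85], [[-125, -98, -130], [0, 0, -0.57], 85], [[-150, -118, -130], [0, 0, -0.68], 85], [[-165, -129, -130], [0, 0, -0.8], 85], [[-165, -129, -130], [0, 0, -0.9], 85]]'

```text
clock: 7.17
tcp_pos: [0.4013, -0.0468, 0.3117]
orientation: [0.0, 0.897, 0.441, 0.001]
wrist_force: [0.3, -0.6, -0.9]
finger_gap: 0.0846
grip_force: 0.0
```

Request:
step_arm --moves '[[[0, 0, 0], [0, 0, -0.11], 85], [[0, 0, 0], [0, 0, -0.22], 85], [[0, 0, 0], [0, 0, -0.34], 85], [[0, 0, 0], [0, 0, -0.45], 85], [[0, 0, 0], [0, 0, -0.57], 85], [[0, 0, 0], [0, 0, -0.67], 85], [[0, 0, 0], [0, 0, -0.67], 85], [[0, 0, 0], [0, 0, -0.67], 85]]'

```text
clock: 7.83
tcp_pos: [0.4047, -0.0492, 0.3105]
orientation: [0.0, 0.706, 0.708, 0.0]
wrist_force: [0.1, 0.3, 0.2]
finger_gap: 0.0851
grip_force: 0.0
```

Run:
```python
from h import *
import pickle
s=st();print(s['joint_pos'].round(2),s['tcp_pos'],s['orientation'].round(3))
p=par('wrist'); im=snap('wrist','w2.png'); pickle.dump(p,open('w2.pkl','wb'))
cv2.imwrite('pics/w2b.png',cv2.resize(im[:,:,::-1],(800,600),interpolation=cv2.INTER_CUBIC))
```

```text
[-0.32 -0.03 -0.16  1.43  0.    1.25] [ 0.40473479 -0.04920465  0.31046545] [0.    0.706 0.708 0.   ]
```

View pics/w2b.png

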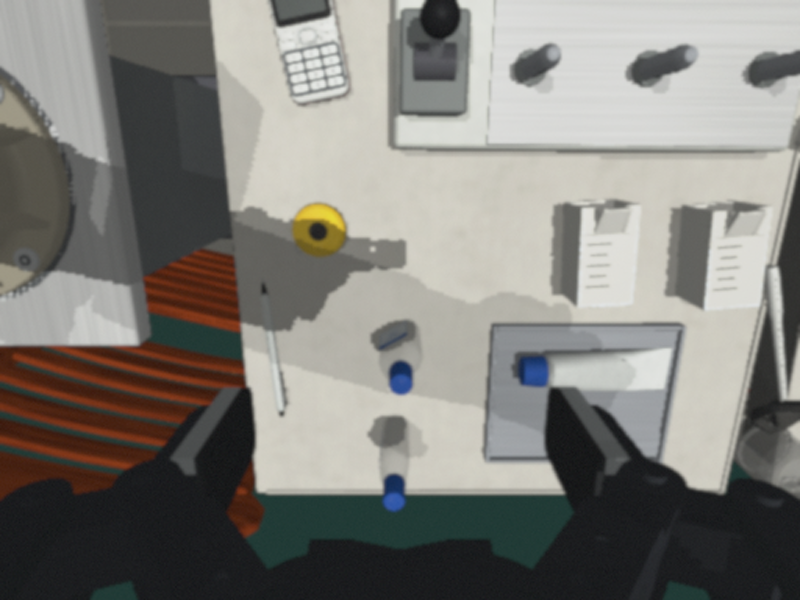

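The wrist view shows the tube correct in the tray. Bottle caps are at (400,378) and (394,492), and bottle B's label at (394,336). Now a composite close-up of the bottles.

Run:
```python
import cv2,numpy as np
s=cv2.imread('pics/scene0.png');d=cv2.imread('pics/side0.png');w=cv2.imread('pics/w2.png')
L=[s[155:193,175:205],s[155:193,211:241],w[265:330,230:281],d[160:198,164:194],d[153:191,203:233],w[200:265,230:281]]
L=[cv2.resize(a,(236,299),interpolation=cv2.INTER_CUBIC) for a in L]
cv2.imwrite('pics/bt.png',np.vstack([np.hstack(L[:3]),np.hstack(L[3:])]))
```

```text
(no output)
```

View pics/bt.png

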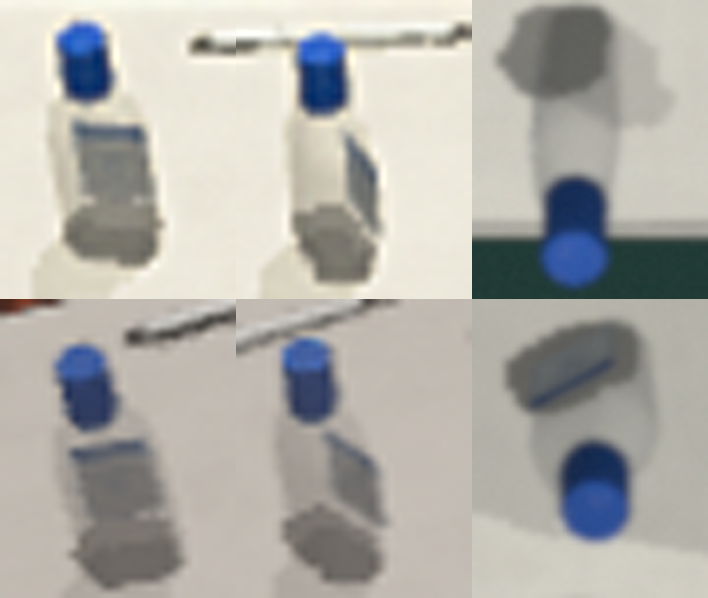

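Run:
```python
from h import *
import pickle
from scipy.optimize import least_squares
ps,pd,pw=par('scene'),par('side'),pickle.load(open('w2.pkl','rb'))
cs=lambda o,x,y,sx,sy:(o[0]+x/sx,o[1]+y/sy)
S=lambda u0,v0:(lambda x,y:(u0+x/236*30,v0+y/299*38))
W=lambda u0,v0:(lambda x,y:(u0+x/236*51,v0+y/299*65))
sA,sB,dA,dB=S(175,155),S(211-236*30/236,155),S(164,160-38),S(203-30,153-38)
wA,wB=W(230-2*51,265),W(230-2*51,200-65)
# cap top centres
obs={'A':[(ps,sA(81,37)),(pd,dA(81,360)),(pw,wA(575,258))],'B':[(ps,sB(321,48)),(pd,dB(304,355)),(pw,wB(594,510))]}
lab={'A':[('scene',ps,[sA(75,125),sA(145,132),sA(82,192),sA(152,200)]),('side',pd,[dA(72,455),dA(145,445),dA(92,515),dA(160,510)])],
'B':[('scene',ps,[sB(347,135),sB(374,180),sB(348,180),sB(380,232)]),('side',pd,[dB(325,433),dB(374,465),dB(335,490),dB(384,525)]),('w',pw,[wB(530,405),wB(612,360)])]}
for k in 'AB':
    for p,uv in obs[k]: print(k,'cap',(ray('',uv,.11,p)[0]*1000).round(1))
    def f(q):
        P=np.array([q[0],q[1],.11]); return np.concatenate([proj('',P,p)[0]-uv for p,uv in obs[k]])
    c=least_squares(f,[.4,-.2]).x; print(k,'centre',(c*1000).round(1),f(np.r_[c]).round(1))
    # label corners: unknown yaw, half width w, z top/bot; label plane 13 mm off, either hypothesis covered by yaw start
    for y0 in np.arange(0,6.28,.785):
        def g(q):
            yaw,hw,zt,zb,dx,dy=q; n=np.array([np.cos(yaw),np.sin(yaw),0]); t=np.array([-n[1],n[0],0])
            C=np.r_[c+[dx,dy],0]+.0133*n; out=[]
            for nm,p,uv in lab[k]:
                # left/right in image: sort by side
                Pt=[C+t*hw+[0,0,zt],C-t*hw+[0,0,zt],C+t*hw+[0,0,zb],C-t*hw+[0,0,zb]]
                pr=proj('',Pt,p)
                if pr[0,0]>pr[1,0]: pr=pr[[1,0,3,2]]
                out.append((pr[:len(uv)]-np.array(uv)).ravel())
            return np.r_[np.concatenate(out),np.array([dx,dy])*300]
        r=least_squares(g,[y0,.015,.07,.03,0,0],bounds=([-9,.01,.04,.005,-.02,-.02],[9,.019,.084,.05,.02,.02]))
        print(k,'start',round(y0,2),'label normal deg',round(np.degrees(r.x[0])%360,1),'cost',round(r.cost,2),r.x[1:].round(4))
```

```text
A cap [ 401.4 -251.3  110. ]
A cap [ 400.7 -250.9  110. ]
A cap [ 401.4 -251.4  110. ]
A centre [ 401.3 -251.3] [-0.  -0.  -0.1  0.2 -0.  -0.1]
A start 0.0 label normal deg 353.8 cost 5.73 [ 0.013   0.0722  0.0375 -0.004   0.0047]
A start 0.78 label normal deg 353.8 cost 5.73 [ 0.013   0.0722  0.0375 -0.004   0.0047]
A start 1.57 label normal deg 171.0 cost 0.49 [ 0.0135  0.0504  0.0147  0.0002 -0.0008]
A start 2.36 label normal deg 171.0 cost 0.49 [ 0.0135  0.0504  0.0147  0.0002 -0.0008]
A start 3.14 label normal deg 171.0 cost 0.49 [ 0.0135  0.0504  0.0147  0.0002 -0.0008]
A start 3.92 label normal deg 171.0 cost 0.49 [ 0.0135  0.0504  0.0147  0.0002 -0.0008]
A start 4.71 label normal deg 275.9 cost 105.89 [ 0.01    0.0608  0.0256 -0.0036  0.0143]
A start 5.5 label normal deg 353.8 cost 5.73 [ 0.013   0.0722  0.0375 -0.004   0.0047]
B cap [ 406.3 -145.6  110. ]
B cap [ 407.  -146.4  110. ]
B cap [ 406.3 -145.5  110. ]
B centre [ 406.4 -145.7] [-0.   0.   0.2 -0.2  0.   0.1]
B start 0.0 label normal deg 301.5 cost 32.11 [ 0.0139  0.0466  0.0198 -0.0131  0.02  ]
B start 0.78 label normal deg 119.3 cost 1.28 [ 0.0139  0.0488  0.0193 -0.0001 -0.0004]
B start 1.57 label normal deg 119.3 cost 1.28 [ 0.0139  0.0488  0.0193 -0.0001 -0.0004]
B start 2.36 label normal deg 119.3 cost 1.28 [ 0.0139  0.0488  0.0193 -0.0001 -0.0004]
B start 3.14 label normal deg 119.3 cost 1.28 [ 0.0139  0.0488  0.0193 -0.0001 -0.0004]
B start 3.92 label normal deg 301.5 cost 32.11 [ 0.0139  0.0466  0.0198 -0.0131  0.02  ]
B start 4.71 label normal deg 301.5 cost 32.11 [ 0.0139  0.0466  0.0198 -0.0131  0.02  ]
B start 5.5 label normal deg 301.5 cost 32.11 [ 0.0139  0.0466  0.0198 -0.0131  0.02  ]
```

Request:
step_arm --moves '[[[-30, -1, 10], [0, 0, 0.1], 80], [[-70, -2, 30], [0, 0, 0.157], 80], [[-110, -3, 50], [0, 0, 0.157], 80], [[-150, -4, 60], [0, 0, 0.157], 80], [[-185, -4, 70], [0, 0, 0.157], 70], [[-202, -4, 80], [0, 0, 0.157], 70], [[-202, -4, 110], [0, 0, 0.157], 70], [[-202, -4, 140], [0, 0, 0.157], 70]]'

```text
clock: 8.55
tcp_pos: [0.4024, -0.2537, 0.1701]
orientation: [0.002, 0.76, 0.649, 0.0]
wrist_force: [0.6, 1.0, -0.4]
finger_gap: 0.0699
grip_force: 0.0
```

Request:
step_arm --moves '[[[0, 0, 30], [0, 0, 0], 70], [[0, 0, 60], [0, 0, 0], 70], [[0, 0, 85], [0, 0, 0], 70], [[0, 0, 105], [0, 0, 0], 70], [[0, 0, 118], [0, 0, 0], 70], [[0, 0, 125], [0, 0, 0], 70], [[0, 0, 125], [0, 0, 0], 70], [[0, 0, 125], [0, 0, 0], 70]]'

```text
clock: 9.22
tcp_pos: [0.4019, -0.2514, 0.0455]
orientation: [-0.0, 0.759, 0.651, 0.0]
wrist_force: [0.5, -0.8, 0.2]
finger_gap: 0.07
grip_force: 0.0
```

Request:
step_arm --moves '[[[0, 0, 0], [0, 0, 0], 15], [[0, 0, 0], [0, 0, 0], 15], [[0, 0, 0], [0, 0, 0], 15], [[0, 0, 0], [0, 0, 0], 15], [[0, 0, 0], [0, 0, 0], 15], [[0, 0, 0], [0, 0, 0], 15], [[0, 0, -20], [0, 0, 0], 15], [[0, 0, -50], [0, 0, 0], 15]]' --grip_force 30

```text
clock: 9.88
tcp_pos: [0.3995, -0.2492, 0.0931]
orientation: [-0.004, 0.759, 0.651, -0.0]
wrist_force: [0.6, 0.0, -0.9]
finger_gap: 0.0255
grip_force: 30.3
```

Request:
step_arm --moves '[[[0, 0, -30], [0, 0, 0], 15], [[8, 40, -40], [0, 0, -0.08], 15], [[16, 78, -40], [0, 0, -0.157], 15], [[24, 116, -40], [0, 0, -0.157], 15], [[32, 154, -40], [0, 0, -0.157], 15], [[40, 190, -40], [0, 0, -0.157], 15], [[46, 223, -40], [0, 0, -0.157], 15], [[46, 223, -40], [0, 0, -0.157], 15]]'

```text
clock: 10.55
tcp_pos: [0.6345, -0.2388, 0.1329]
orientation: [0.001, 0.704, 0.71, 0.001]
wrist_force: [1.3, -0.5, -1.6]
finger_gap: 0.0254
grip_force: 30.7
```

Request:
step_arm --moves '[[[0, 0, 20], [0, 0, 0], 15], [[0, 0, 45], [0, 0, 0], 15], [[0, 0, 62], [0, 0, 0], 15], [[0, 0, 74], [0, 0, 0], 15], [[0, 0, 80], [0, 0, 0], 15], [[0, 0, 84], [0, 0, 0], 15], [[0, 0, 85], [0, 0, 0], 15], [[0, 0, 85], [0, 0, 0], 15]]'

```text
clock: 11.22
tcp_pos: [0.6297, -0.2399, 0.0512]
orientation: [0.001, 0.705, 0.709, 0.0]
wrist_force: [0.7, -0.3, -0.8]
finger_gap: 0.0253
grip_force: 30.8
```

Request:
step_arm --moves '[[[0, 0, 0], [0, 0, 0], 15], [[0, 0, 0], [0, 0, 0], 30], [[0, 0, 0], [0, 0, 0], 45], [[0, 0, 0], [0, 0, 0], 50], [[0, 0, 0], [0, 0, 0], 55], [[0, 0, -15], [0, 0, 0], 60], [[0, 0, -45], [0, 0, 0], 60], [[0, 0, -80], [0, 0, 0], 60]]'

```text
clock: 11.88
tcp_pos: [0.6275, -0.2386, 0.1286]
orientation: [-0.003, 0.705, 0.709, -0.001]
wrist_force: [0.9, -1.1, 0.0]
finger_gap: 0.0597
grip_force: 0.0
```

Request:
step_arm --moves '[[[0, 0, -30], [0, 0, 0.1], 70], [[0, 0, -60], [0, 0, 0.22], 70], [[15, -40, -70], [0, 0, 0.34], 70], [[32, -80, -70], [0, 0, 0.46], 70], [[50, -118, -70], [0, 0, 0.58], 70], [[66, -156, -70], [0, 0, 0.7], 70], [[82, -194, -70], [0, 0, 0.82], 70], [[94, -223, -70], [0, 0, 0.94], 70]]'

```text
clock: 12.55
tcp_pos: [0.403, -0.1452, 0.2002]
orientation: [-0.0, 0.951, 0.31, -0.0]
wrist_force: [0.5, -0.9, 0.9]
finger_gap: 0.0702
grip_force: 0.0
```

Request:
step_arm --moves '[[[0, 0, 0], [0, 0, 0.12], 70], [[0, 0, 0], [0, 0, 0.12], 70], [[0, 0, 0], [0, 0, 0.12], 70], [[0, 0, 25], [0, 0, 0.12], 70]]'

```text
clock: 12.88
tcp_pos: [0.4098, -0.1491, 0.1793]
orientation: [0.004, 0.966, 0.257, 0.004]
wrist_force: [1.0, -0.2, 0.4]
finger_gap: 0.0698
grip_force: 0.0
```

Request:
step_arm --moves '[[[0, 0, 0], [0, 0, 0], 70], [[0, 0, 30], [0, 0, 0], 70], [[0, 0, 60], [0, 0, 0], 70], [[0, 0, 90], [0, 0, 0], 70], [[0, 0, 112], [0, 0, 0], 70], [[0, 0, 125], [0, 0, 0], 70], [[0, 0, 131], [0, 0, 0], 70], [[0, 0, 131], [0, 0, 0], 70]]'

```text
clock: 13.55
tcp_pos: [0.4056, -0.1465, 0.0432]
orientation: [-0.001, 0.967, 0.256, -0.001]
wrist_force: [-0.5, 0.0, 0.6]
finger_gap: 0.0702
grip_force: 0.0
```

Request:
step_arm --moves '[[[0, 0, 0], [0, 0, 0], 15], [[0, 0, 0], [0, 0, 0], 15], [[0, 0, 0], [0, 0, 0], 15], [[0, 0, 0], [0, 0, 0], 15], [[0, 0, 0], [0, 0, 0], 15], [[0, 0, 0], [0, 0, 0], 15]]'

```text
clock: 14.05
tcp_pos: [0.4063, -0.147, 0.0451]
orientation: [0.001, 0.967, 0.255, 0.001]
wrist_force: [-0.6, 0.3, 3.9]
finger_gap: 0.0255
grip_force: 34.5
```

Request:
step_arm --moves '[[[0, 0, -25], [0, 0, 0], 15], [[0, 0, -60], [0, 0, 0], 15], [[0, 0, -90], [0, 0, -0.12], 15], [[15, 30, -95], [0, 0, -0.24], 15], [[32, 65, -95], [0, 0, -0.36], 15], [[50, 100, -95], [0, 0, -0.48], 15], [[66, 132, -95], [0, 0, -0.6], 15], [[75, 150, -95], [0, 0, -0.72], 15]]'

```text
clock: 14.72
tcp_pos: [0.548, -0.2425, 0.1392]
orientation: [0.001, 0.814, 0.582, 0.001]
wrist_force: [0.5, -0.5, -1.6]
finger_gap: 0.0257
grip_force: 33.9
```

Request:
step_arm --moves '[[[0, 0, 0], [0, 0, -0.12], 15], [[0, 0, 0], [0, 0, -0.24], 15], [[0, 0, 0], [0, 0, -0.34], 15], [[0, 0, 0], [0, 0, -0.34], 15], [[0, 0, 0], [0, 0, -0.34], 15]]'

```text
clock: 15.13
tcp_pos: [0.5447, -0.24, 0.139]
orientation: [-0.0, 0.706, 0.708, -0.0]
wrist_force: [-0.9, -0.0, -0.7]
finger_gap: 0.0258
grip_force: 33.9
```

Request:
step_arm --moves '[[[0, 0, 20], [0, 0, 0], 15], [[0, 0, 45], [0, 0, 0], 15], [[0, 0, 65], [0, 0, 0], 15], [[0, 0, 78], [0, 0, 0], 15], [[0, 0, 85], [0, 0, 0], 15], [[0, 0, 88], [0, 0, 0], 15], [[0, 0, 89], [0, 0, 0], 15], [[0, 0, 89], [0, 0, 0], 15]]'

```text
clock: 15.8
tcp_pos: [0.5454, -0.2404, 0.051]
orientation: [0.001, 0.706, 0.709, 0.0]
wrist_force: [-0.1, 0.4, -1.3]
finger_gap: 0.0258
grip_force: 33.9
```

Request:
step_arm --moves '[[[0, 0, 0], [0, 0, 0], 15], [[0, 0, 0], [0, 0, 0], 30], [[0, 0, 0], [0, 0, 0], 45], [[0, 0, 0], [0, 0, 0], 50], [[0, 0, 0], [0, 0, 0], 55], [[0, 0, -15], [0, 0, 0], 60], [[0, 0, -45], [0, 0, 0], 60], [[0, 0, -85], [0, 0, 0], 60]]'

```text
clock: 16.47
tcp_pos: [0.5427, -0.2388, 0.1331]
orientation: [-0.003, 0.705, 0.709, -0.001]
wrist_force: [0.8, -0.1, -0.1]
finger_gap: 0.0601
grip_force: 0.0
```

Request:
step_arm --moves '[[[0, 0, -40], [0, 0, 0], 70], [[30, 0, -80], [0, 0, 0], 70], [[70, 0, -110], [0, 0, 0], 70], [[110, 0, -120], [0, 0, 0], 70], [[150, 0, -120], [0, 0, 0], 70], [[190, 0, -120], [0, 0, 0], 70], [[190, 0, -120], [0, 0, 0], 70], [[190, 0, -120], [0, 0, 0], 70]]'

```text
clock: 17.13
tcp_pos: [0.5438, -0.0471, 0.256]
orientation: [0.0, 0.704, 0.711, 0.0]
wrist_force: [-0.0, -1.1, -0.5]
finger_gap: 0.0701
grip_force: 0.0
```

Run:
```python
from h import *
import pickle
s=st();print(s['joint_pos'].round(2),s['tcp_pos'],s['orientation'].round(3))
p=par('wrist'); im=snap('wrist','w3.png'); pickle.dump(p,open('w3.pkl','wb'))
a=cv2.resize(im[:,:,::-1],(400,300),interpolation=cv2.INTER_AREA)
sc=snap('scene','s3.png')[150:300,130:345,::-1]; si=snap('side','d3.png')[120:280,150:365,::-1]
f=lambda b,w,h:cv2.resize(b,(w,h),interpolation=cv2.INTER_CUBIC)
cv2.imwrite('pics/m3.png',np.vstack([np.hstack([f(sc,400,300),f(si,400,300)]),np.hstack([f(im[:,:,::-1],400,300),f(im[150:330,100:340,::-1],400,300)])]))
```

```text
[-0.23  0.25  0.02  1.34  0.    1.33] [ 0.54376206 -0.04708595  0.25602109] [0.    0.704 0.711 0.   ]
```

View pics/m3.png

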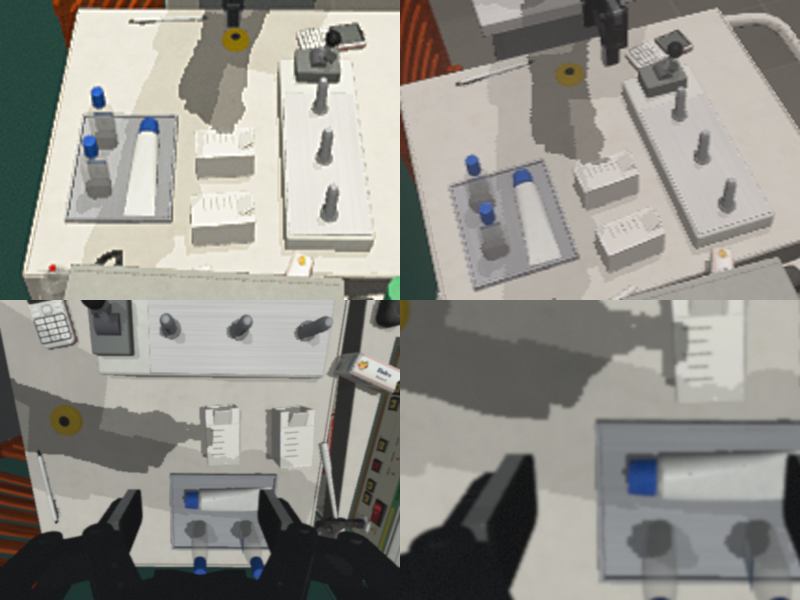

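The tray contents are right: bottles upright, tube cap towards the robot. The beakers haven't moved; b0 is at (222,434) and b1 at (296,436) in the wrist panel.

Run:
```python
from h import *
import pickle
p=pickle.load(open('w2.pkl','rb'))
for n,x,y in [('b0 TR',640,205),('b0 BR',633,304),('b0 BL',580,305),('b1 TR',772,207),('b1 BR',764,306),('b1 BL',712,308)]:
    print(n,(ray('w',[x/1.5625,y/1.5625],.048,p)[0]*1000).round())
# edges in w3: print corners via goodFeatures near predicted positions
p3=pickle.load(open('w3.pkl','rb')); g=cv2.cvtColor(cv2.imread('pics/w3.png'),cv2.COLOR_BGR2GRAY)
for c in [(578,-60),(686,-61)]:
    P=[[(c[0]+a)/1000,(c[1]+b)/1000,.048] for a,b in[(-24,42.5),(24,42.5),(24,-42.5),(-24,-42.5)]]
    q=proj('',P,p3).astype(np.float32); 
    f=cv2.goodFeaturesToTrack(g,200,.02,3).reshape(-1,2)
    for u in q:
        j=np.argsort(np.hypot(*(f-u).T))[:2]; print(u.round(1),f[j].tolist(),(ray('',f[j],.048,p3)[:,:2]*1000).round().tolist())
```

```text
b0 TR [598. -18.  48.]
b0 BR [ 604. -101.   48.]
b0 BL [ 559. -102.   48.]
b1 TR [704. -19.  48.]
b1 BR [ 716. -102.   48.]
b1 BL [ 672. -104.   48.]
[264.8 138. ] [[263.0, 136.0], [264.0, 141.0]] [[552.0, -15.0], [553.0, -21.0]]
[308.8 138.5] [[302.0, 136.0], [299.0, 135.0]] [[594.0, -15.0], [591.0, -14.0]]
[304.6 211.7] [[284.0, 189.0], [342.0, 202.0]] [[577.0, -75.0], [645.0, -90.0]]
[263.5 211.3] [[264.0, 201.0], [260.0, 199.0]] [[554.0, -90.0], [550.0, -87.0]]
[363.6 139.9] [[364.0, 139.0], [360.0, 144.0]] [[662.0, -17.0], [659.0, -23.0]]
[407.5 140.4] [[393.0, 139.0], [392.0, 143.0]] [[694.0, -17.0], [693.0, -22.0]]
[396.7 213.3] [[414.0, 215.0], [408.0, 184.0]] [[731.0, -105.0], [718.0, -68.0]]
[355.8 212.9] [[357.0, 212.0], [353.0, 223.0]] [[663.0, -102.0], [660.0, -116.0]]
```

Request:
step_arm --moves '[[[-15, 25, 0], [0, 0.1, 0], 70], [[-30, 55, 10], [0, 0.2, 0], 70], [[-45, 85, 25], [0, 0.32, 0], 70], [[-60, 110, 45], [0, 0.44, 0], 70], [[-75, 132, 75], [0, 0.56, 0], 70], [[-92, 142, 105], [0, 0.68, 0], 70], [[-92, 142, 130], [0, 0.7, 0], 70], [[-92, 142, 142], [0, 0.7, 0], 70]]'

```text
clock: 17.95
tcp_pos: [0.683, -0.1461, 0.0996]
orientation: [-0.25, 0.666, 0.661, 0.241]
wrist_force: [-0.5, 0.2, -0.6]
finger_gap: 0.0702
grip_force: 0.0
```

Run:
```python
from h import *
import pickle
s=st();print(s['joint_pos'].round(2),s['tcp_pos'],s['orientation'].round(3))
w,x,y,z=s['orientation'];print(R.from_quat([x,y,z,w]).as_matrix().round(3))
p=par('wrist'); im=snap('wrist','w4.png'); pickle.dump(p,open('w4.pkl','wb'))
cv2.imwrite('pics/w4b.png',cv2.resize(im[:,:,::-1],(640,480)))
```

```text
[-0.57  0.94  0.59  1.67  0.57  0.88] [ 0.6830417  -0.14609276  0.09959412] [-0.25   0.666  0.661  0.241]
[[ 0.012  1.    -0.01 ]
 [ 0.759 -0.002  0.651]
 [ 0.651 -0.016 -0.759]]
```

View pics/w4b.png

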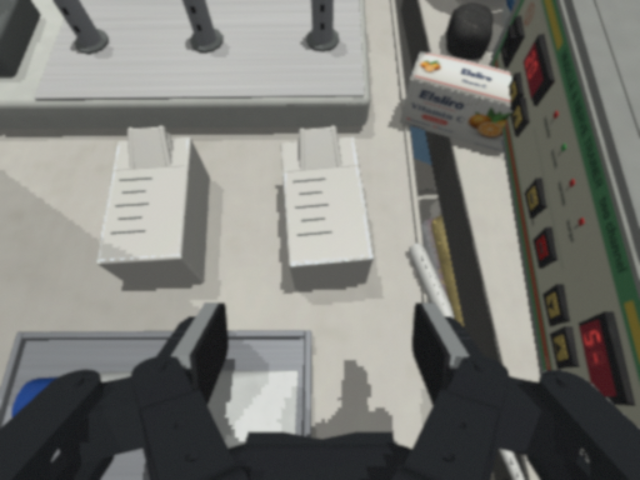

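The tilted view shows b1's top face at (282,142), (357,138), (372,259), (290,266), with its beak at (320,145). b0's is at (122,143), (191,138), (182,262), (99,264).

Run:
```python
from h import *
import pickle
p=pickle.load(open('w4.pkl','rb'))
for L in ([(282,142),(357,138),(372,259),(290,266)],[(122,143),(191,138),(182,262),(99,264)]):
    q=ray('',np.array(L)/1.25,.048,p)[:,:2]*1000; print(q.round().tolist(),q.mean(0).round(1),'yaw(mouth from +Y, deg)',np.degrees(np.arctan2(-(q[0]+q[1]-q[2]-q[3])[0],(q[0]+q[1]-q[2]-q[3])[1])).round(1))
print((ray('',np.array([(93,42),(207,42),(323,40)])/1.25,.036,p)[:,:2]*1000).round())
print(st()['tcp_pos'])
```

```text
[[659.0, -23.0], [707.0, -20.0], [712.0, -103.0], [666.0, -107.0]] [685.9 -63.4] yaw(mouth from +Y, deg) 4.3
[[556.0, -22.0], [600.0, -19.0], [606.0, -104.0], [559.0, -105.0]] [580.1 -62.6] yaw(mouth from +Y, deg) 3.2
[[506.  84.]
 [596.  82.]
 [685.  83.]]
[ 0.6835668  -0.14405069  0.103002  ]
```

Request:
step_arm --moves '[[[0, 0, 0], [0, 0, 0], 70], [[0, 0, 0], [0, 0, 0], 70], [[0, 0, 0], [0, 0, 0], 70]]' --grip_force 40

```text
clock: 18.25
tcp_pos: [0.6879, -0.141, 0.1197]
orientation: [-0.239, 0.662, 0.668, 0.243]
wrist_force: [1.0, 0.2, 1.6]
finger_gap: 0.07
grip_force: 0.0
```

Request:
step_arm --moves '[[[0, 0, 20], [0, 0, 0], 70], [[0, 0, 40], [0, 0, 0], 70], [[0, 0, 60], [0, 0, 0], 70], [[0, 0, 80], [0, 0, 0], 70], [[0, 0, 95], [0, 0, 0], 70], [[0, 0, 105], [0, 0, 0], 70], [[0, 0, 110], [0, 0, 0], 70], [[0, 0, 110], [0, 0, 0], 70]]'

```text
clock: 18.92
tcp_pos: [0.6867, -0.0693, 0.0315]
orientation: [-0.242, 0.662, 0.667, 0.242]
wrist_force: [-0.0, -1.0, 0.1]
finger_gap: 0.0698
grip_force: 0.0
```

Request:
step_arm --moves '[[[0, 0, 0], [0, 0, 0], 70], [[0, 0, 0], [0, 0, 0], 70], [[0, 0, 0], [0, 0, 0], 70]]'

```text
clock: 19.17
tcp_pos: [0.6867, -0.0715, 0.0302]
orientation: [-0.242, 0.663, 0.666, 0.242]
wrist_force: [0.2, 0.5, 0.9]
finger_gap: 0.0698
grip_force: 0.0
```

Request:
step_arm --moves '[[[2, 0, 10], [0, 0, 0], 70], [[2, 0, 17], [0, 0, 0], 70], [[2, 0, 20], [0, 0, 0], 70], [[2, 0, 20], [0, 0, 0], 70], [[2, 0, 20], [0, 0, 0], 60], [[2, 0, 20], [0, 0, 0], 50], [[2, 0, 20], [0, 0, 0], 40], [[2, 0, 20], [0, 0, 0], 40]]'

```text
clock: 19.83
tcp_pos: [0.6863, -0.0564, 0.0154]
orientation: [-0.243, 0.663, 0.666, 0.242]
wrist_force: [0.7, -0.2, 0.2]
finger_gap: 0.0473
grip_force: 40.1
```

Request:
step_arm --moves '[[[0, 0, 0], [0, 0, 0], 40], [[0, 0, 0], [0, 0, 0], 40], [[0, 0, 0], [0, 0, 0], 40], [[0, 0, 0], [0, 0, 0], 40]]'

```text
clock: 20.17
tcp_pos: [0.6863, -0.0564, 0.0154]
orientation: [-0.243, 0.663, 0.666, 0.242]
wrist_force: [-0.1, -0.9, 1.7]
finger_gap: 0.0477
grip_force: 40.3
```

Run:
```python
from h import *
s=st();print(s['joint_pos'].round(2),s['tcp_pos'],s['orientation'].round(3),s['finger_gap'],s['grip_force'])
w,x,y,z=s['orientation'];print(R.from_quat([x,y,z,w]).as_matrix().round(3))
```

```text
[-0.46  0.89  0.31  1.34  0.61  0.99] [ 0.68628206 -0.05638739  0.0154207 ] [-0.243  0.663  0.666  0.242] 0.04766781004433391 40.31742811203003
[[-0.004  1.    -0.003]
 [ 0.765  0.005  0.644]
 [ 0.644  0.001 -0.765]]
```

Request:
step_arm --moves '[[[16, 0, -19], [0, 0, 0], 40], [[35, 0, -42], [0, 0, 0], 40], [[55, 0, -65], [0, 0, 0], 40], [[75, 0, -89], [0, 0, 0], 40], [[97, 0, -115], [0, -0.1, 0], 40], [[97, 0, -115], [0, -0.2, 0], 40], [[97, 0, -115], [0, -0.3, 0], 40], [[97, 0, -115], [0, -0.4, 0], 40]]'

```text
clock: 20.83
tcp_pos: [0.6867, -0.057, 0.1671]
orientation: [-0.103, 0.698, 0.701, 0.105]
wrist_force: [-0.5, 0.9, -0.2]
finger_gap: 0.0478
grip_force: 40.3
```

Request:
step_arm --moves '[[[0, 0, 0], [0, -0.1, 0], 40], [[0, 0, 0], [0, -0.2, 0], 40], [[0, 0, 0], [0, -0.3, 0], 40], [[0, 0, 0], [0, -0.4, 0], 40], [[0, 0, 0], [0, -0.5, 0], 40], [[0, 0, 0], [0, -0.6, 0], 40], [[0, 0, 0], [0, -0.7, 0], 40], [[0, 0, 0], [0, -0.8, 0], 40]]'

```text
clock: 21.5
tcp_pos: [0.6861, -0.0555, 0.1664]
orientation: [0.177, 0.683, 0.687, -0.175]
wrist_force: [0.1, -0.0, -1.8]
finger_gap: 0.0475
grip_force: 40.3
```

Request:
step_arm --moves '[[[0, 0, 0], [0, -0.1, 0], 40], [[0, 0, 0], [0, -0.2, 0], 40], [[0, 0, 0], [0, -0.3, 0], 40], [[0, 0, 0], [0, -0.371, 0], 40], [[0, 0, 0], [0, -0.371, 0], 40], [[0, 0, 0], [0, -0.371, 0], 40], [[0, 0, 0], [0, -0.371, 0], 40], [[0, 0, 0], [0, -0.371, 0], 40]]'

```text
clock: 22.17
tcp_pos: [0.6865, -0.0569, 0.1667]
orientation: [0.299, 0.64, 0.642, -0.297]
wrist_force: [0.0, -0.2, -1.0]
finger_gap: 0.0477
grip_force: 40.3
```

```bash
cat > fk.py <<'E'
from h import *
s=st();print(s['joint_pos'].round(2),s['tcp_pos'].round(4),s['orientation'].round(3),s['finger_gap'].round(4),s['grip_force'],s['wrist_force'].round(1))
w,x,y,z=s['orientation'];print(R.from_quat([x,y,z,w]).as_matrix().round(3))
E
python3 fk.py
```

```text
Traceback (most recent call last):
  File "fk.py", line 2, in <module>
    s=st();print(s['joint_pos'].round(2),s['tcp_pos'].round(4),s['orientation'].round(3),s['finger_gap'].round(4),s['grip_force'],s['wrist_force'].round(1))
                                                                                         ^^^^^^^^^^^^^^^^^^^^^
AttributeError: 'float' object has no attribute 'round'
```

Request:
step_arm --moves '[[[18, 0, -21], [0, 0, 0], 40], [[36, 0, -43], [0, 0, 0], 40], [[54, 0, -64], [0, 0, 0], 40], [[68, 0, -81], [0, 0, 0], 40], [[80, 0, -95], [0, 0, 0], 40], [[84, 0, -100], [0, 0, 0], 40], [[84, 0, -100], [0, 0, 0], 40], [[84, 0, -100], [0, 0, 0], 40]]'

```text
clock: 22.83
tcp_pos: [0.6858, 0.0737, 0.1663]
orientation: [0.299, 0.64, 0.642, -0.297]
wrist_force: [0.1, -0.1, -0.9]
finger_gap: 0.0474
grip_force: 40.5
```

```bash
sed -i "s/s\['finger_gap'\].round(4)/s['finger_gap']/" fk.py; python3 fk.py
python3 - <<'E'
from h import *
f=lambda b,w,h:cv2.resize(b,(w,h),interpolation=cv2.INTER_CUBIC)
sc=snap('scene','s5.png')[:,:,::-1]; si=snap('side','d5.png')[:,:,::-1];w=snap('wrist','w5.png')[:,:,::-1]
cv2.imwrite('pics/m5.png',np.vstack([np.hstack([f(sc[170:290,220:380],400,300),f(si[150:270,240:400],400,300)]),np.hstack([f(w,400,300),f(w[192:,128:384],400,300)])]))
E
```

```text
[ 0.31  0.84  0.5   1.57 -0.82  2.03] [0.6858 0.0737 0.1663] [ 0.299  0.64   0.642 -0.297] 0.0473789056766692 40.512728691101074 [ 0.1 -0.1 -0.9]
[[-0.002  1.     0.004]
 [ 0.644  0.004 -0.765]
 [-0.765  0.001 -0.644]]
```

View pics/m5.png

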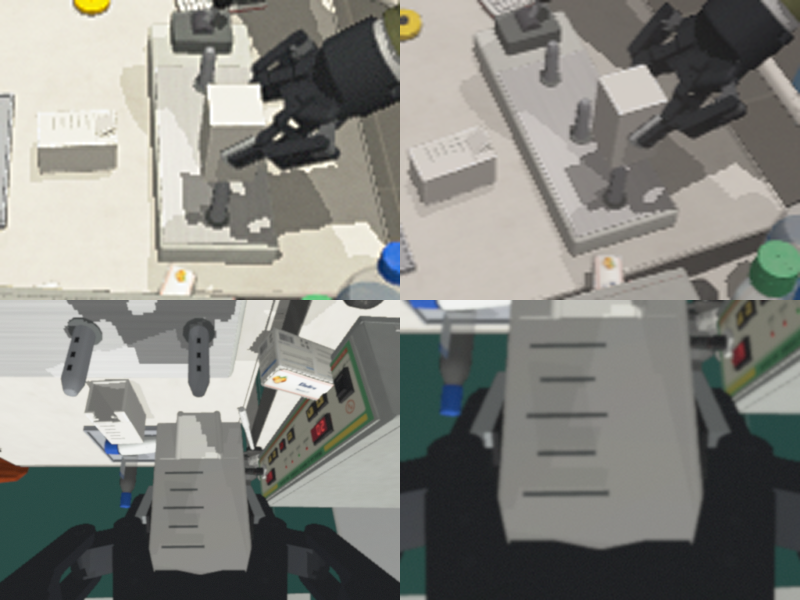

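The wrist view shows peg_0 (foot (200,327), tip (199,392)) lined up with the held beaker, beak to +Y. Lowering.

Request:
step_arm --moves '[[[9, 0, 8], [0, 0, 0], 40], [[20, 0, 17], [0, 0, 0], 40], [[32, 0, 27], [0, 0, 0], 40], [[43, 0, 36], [0, 0, 0], 40], [[52, 0, 44], [0, 0, 0], 40], [[60, 0, 51], [0, 0, 0], 40], [[65, 0, 55], [0, 0, 0], 40], [[65, 0, 55], [0, 0, 0], 40]]'

```text
clock: 23.65
tcp_pos: [0.6845, 0.0738, 0.0785]
orientation: [0.298, 0.639, 0.643, -0.299]
wrist_force: [0.5, -0.4, -0.6]
finger_gap: 0.0477
grip_force: 40.5
```

Request:
step_arm --moves '[[[2, 0, 2], [0, 0, 0], 40], [[4, 0, 3], [0, 0, 0], 40], [[6, 0, 5], [0, 0, 0], 40], [[6, 0, 5], [0, 0, 0], 40]]'

```text
clock: 23.98
tcp_pos: [0.6855, 0.0745, 0.0728]
orientation: [0.299, 0.64, 0.643, -0.297]
wrist_force: [-0.4, -0.3, -0.7]
finger_gap: 0.0477
grip_force: 40.5
```

Request:
step_arm --moves '[[[1, 0, 1], [0, 0, 0], 40], [[1, 0, 1], [0, 0, 0], 40], [[1, 0, 1], [0, 0, 0], 40]]'

```text
clock: 24.23
tcp_pos: [0.6856, 0.0744, 0.0722]
orientation: [0.299, 0.64, 0.643, -0.297]
wrist_force: [-1.7, 1.6, 2.6]
finger_gap: 0.0472
grip_force: 40.6
```

Request:
step_arm --moves '[[[1, 0, 1], [0, 0, 0], 40], [[1, 0, 1], [0, 0, 0], 40], [[1, 0, 1], [0, 0, 0], 40]]'

```text
clock: 24.48
tcp_pos: [0.6856, 0.0744, 0.0721]
orientation: [0.3, 0.639, 0.643, -0.297]
wrist_force: [-2.7, 2.6, 8.0]
finger_gap: 0.0478
grip_force: 41.1
```

Request:
step_arm --moves '[[[0, 0, 0], [0, 0, 0], 50], [[0, 0, 0], [0, 0, 0], 55], [[0, 0, 0], [0, 0, 0], 60], [[0, 0, 0], [0, 0, 0], 60], [[0, 0, 0], [0, 0, 0], 60], [[0, 0, -20], [0, 0, 0], 60], [[0, 0, -50], [0, 0, 0], 60], [[0, 0, -80], [0, 0, 0], 60]]'

```text
clock: 25.15
tcp_pos: [0.6844, 0.1347, 0.1215]
orientation: [0.298, 0.64, 0.642, -0.299]
wrist_force: [1.1, 1.0, -1.2]
finger_gap: 0.0599
grip_force: 0.0
```

Request:
step_arm --moves '[[[0, 0, -40], [0, 0, 0], 60], [[-30, 0, -70], [0, 0.1, 0], 70], [[-50, 0, -70], [0, 0.2, 0], 70], [[-70, 0, -70], [0, 0.3, 0], 70], [[-70, 0, -70], [0, 0.4, 0], 70], [[-70, 0, -70], [0, 0.5, 0], 70], [[-70, 0, -70], [0, 0.6, 0], 70], [[-70, 0, -70], [0, 0.7, 0], 70]]'

```text
clock: 25.82
tcp_pos: [0.6854, 0.1439, 0.2215]
orientation: [0.06, 0.703, 0.707, -0.057]
wrist_force: [-0.6, -0.3, -0.2]
finger_gap: 0.0699
grip_force: 0.0
```

Request:
step_arm --moves '[[[0, 0, 0], [0, 0.17, 0], 70], [[0, 0, 0], [0, 0.17, 0], 70], [[0, 0, 0], [0, 0.17, 0], 70], [[0, 0, 0], [0, 0.17, 0], 70]]'

```text
clock: 26.15
tcp_pos: [0.6849, 0.1425, 0.2202]
orientation: [0.001, 0.706, 0.708, -0.001]
wrist_force: [-0.0, -0.7, 0.6]
finger_gap: 0.07
grip_force: 0.0
```

```bash
python3 fk.py
python3 - <<'E'
from h import *
f=lambda b,w,h:cv2.resize(b,(w,h),interpolation=cv2.INTER_CUBIC)
sc=snap('scene','s6.png')[:,:,::-1]; si=snap('side','d6.png')[:,:,::-1]
import numpy as np
def corners(n,img):
    a=proj(n,[[.580,-.062,.048]])[0]; print(n,a)
cv2.imwrite('pics/m6.png',np.hstack([f(sc[170:290,220:380],400,300),f(si[150:270,240:400],400,300)]))
E
```

```text
[ 0.09  0.58  0.42  1.42 -0.    1.66] [0.6849 0.1425 0.2202] [ 0.001  0.706  0.708 -0.001] 0.07002334651071694 0.0 [-0.  -0.7  0.6]
[[-0.003  1.    -0.   ]
 [ 1.     0.003 -0.002]
 [-0.002 -0.    -1.   ]]
```

View pics/m6.png

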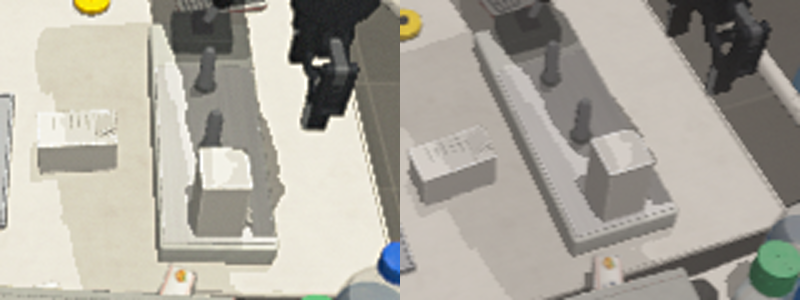

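Request:
step_arm --moves '[[[-35, -13, -10], [0, 0, 0], 70], [[-74, -28, -10], [0, 0, 0], 70], [[-112, -42, -10], [0, 0, 0], 70], [[-150, -57, -10], [0, 0, 0], 70], [[-188, -71, -10], [0, 0, 0], 70], [[-225, -85, -10], [0, 0, 0], 70], [[-260, -98, -10], [0, 0, 0], 70], [[-281, -106, 0], [0, 0, 0], 70]]'

```text
clock: 26.92
tcp_pos: [0.5805, -0.14, 0.2219]
orientation: [0.002, 0.705, 0.709, -0.001]
wrist_force: [-0.2, 0.2, -0.1]
finger_gap: 0.0701
grip_force: 0.0
```

Request:
step_arm --moves '[[[0, 0, 5], [0, 0.1, 0], 70], [[0, 0, 20], [0, 0.2, 0], 70], [[0, 0, 40], [0, 0.3, 0], 70], [[0, 0, 60], [0, 0.4, 0], 70], [[0, 0, 80], [0, 0.5, 0], 70], [[0, 0, 95], [0, 0.6, 0], 70], [[0, 0, 106], [0, 0.7, 0], 70], [[0, 0, 106], [0, 0.7, 0], 70]]'

```text
clock: 27.58
tcp_pos: [0.5778, -0.1378, 0.1055]
orientation: [-0.25, 0.663, 0.663, 0.241]
wrist_force: [-1.7, 1.1, -2.5]
finger_gap: 0.0705
grip_force: 0.0
```

Request:
step_arm --moves '[[[0, 0, 0], [0, 0, 0], 70], [[0, 0, 0], [0, 0, 0], 70], [[0, 0, 0], [0, 0, 0], 70], [[0, 0, 0], [0, 0, 0], 70]]'

```text
clock: 27.92
tcp_pos: [0.5815, -0.137, 0.1174]
orientation: [-0.24, 0.662, 0.668, 0.241]
wrist_force: [-0.1, -0.3, 0.2]
finger_gap: 0.07
grip_force: 0.0
```

```bash
python3 fk.py
python3 - <<'E'
from h import *
import pickle
p=par('wrist'); im=snap('wrist','w7.png')
cv2.imwrite('pics/w7b.png',cv2.resize(im[:,:,::-1],(640,480)))
pickle.dump(p,open('w7.pkl','wb'))
E
```

```text
[-0.63  0.72  0.21  1.52  0.54  0.8 ] [ 0.5815 -0.137   0.1174] [-0.24   0.662  0.668  0.241] 0.0700366092911878 0.0 [-0.1 -0.3  0.2]
[[-0.009  1.    -0.001]
 [ 0.768  0.007  0.64 ]
 [ 0.64   0.004 -0.768]]
```

View pics/w7b.png

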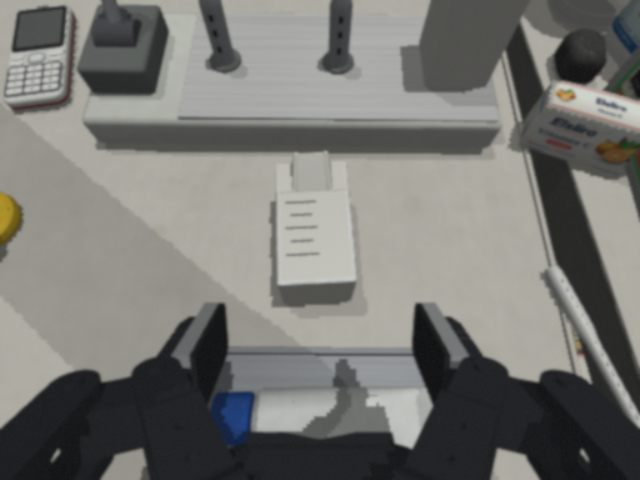

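Beaker b0's top face is at (276,164), (346,160), (356,280), (279,285), unmoved. Peg_1's foot is at (338,62).

```bash
python3 - <<'E'
from h import *
import pickle
p=pickle.load(open('w7.pkl','rb'))
q=ray('',np.array([(276,164),(346,160),(356,280),(279,285)])/1.25,.048,p)[:,:2]*1000; print(q.round().tolist(),q.mean(0).round(1))
print((ray('',np.array([(224,62),(338,62)])/1.25,.036,p)[:,:2]*1000).round(), p[1][:3,3])
E
python3 fk.py
```

```text
[[552.0, -21.0], [599.0, -17.0], [603.0, -101.0], [558.0, -105.0]] [578.2 -61.2]
[[504.  83.]
 [595.  84.]] [ 0.58140727 -0.171983    0.27378232]
[-0.64  0.72  0.21  1.52  0.54  0.8 ] [ 0.5814 -0.1371  0.1173] [-0.24   0.662  0.668  0.241] 0.07013405973391625 0.0 [ 0.2 -0.   0.5]
[[-0.008  1.    -0.001]
 [ 0.768  0.007  0.64 ]
 [ 0.64   0.004 -0.768]]
```

Request:
step_arm --moves '[[[0, -3, 20], [0, 0, 0], 70], [[0, -3, 40], [0, 0, 0], 70], [[-1, -3, 60], [0, 0, 0], 70], [[-2, -3, 80], [0, 0, 0], 70], [[-3, -3, 95], [0, 0, 0], 70], [[-3, -3, 105], [0, 0, 0], 70], [[-3, -3, 110], [0, 0, 0], 70], [[-3, -3, 110], [0, 0, 0], 70]]'

```text
clock: 28.63
tcp_pos: [0.577, -0.0685, 0.0288]
orientation: [-0.243, 0.662, 0.667, 0.241]
wrist_force: [0.1, -1.1, -0.2]
finger_gap: 0.0697
grip_force: 0.0
```

Request:
step_arm --moves '[[[0, 0, 8], [0, 0, 0], 70], [[0, 0, 14], [0, 0, 0], 70], [[0, 0, 18], [0, 0, 0], 70], [[0, 0, 18], [0, 0, 0], 70], [[0, 0, 18], [0, 0, 0], 70]]'

```text
clock: 29.05
tcp_pos: [0.5769, -0.0577, 0.0144]
orientation: [-0.243, 0.663, 0.666, 0.242]
wrist_force: [-0.1, 0.4, 0.2]
finger_gap: 0.0703
grip_force: 0.0
```

Close, lift and rotate as before.

Request:
step_arm --moves '[[[1, 1, 0], [0, 0, 0], 60], [[1, 1, 0], [0, 0, 0], 52], [[1, 1, 0], [0, 0, 0], 45], [[1, 1, 0], [0, 0, 0], 40], [[1, 1, 0], [0, 0, 0], 40], [[1, 1, 0], [0, 0, 0], 40], [[1, 1, 0], [0, 0, 0], 40], [[1, 1, 0], [0, 0, 0], 40]]' --grip_force 40

```text
clock: 29.72
tcp_pos: [0.5784, -0.0572, 0.0157]
orientation: [-0.242, 0.663, 0.666, 0.242]
wrist_force: [-0.4, -2.0, 5.2]
finger_gap: 0.0478
grip_force: 40.3
```

Request:
step_arm --moves '[[[16, 0, -19], [0, 0, 0], 40], [[35, 0, -42], [0, 0, 0], 40], [[55, 0, -65], [0, 0, 0], 40], [[75, 0, -89], [0, 0, 0], 40], [[97, 0, -115], [0, -0.1, 0], 40], [[97, 0, -115], [0, -0.2, 0], 40], [[97, 0, -115], [0, -0.3, 0], 40], [[97, 0, -115], [0, -0.4, 0], 40]]'

```text
clock: 30.38
tcp_pos: [0.5787, -0.0578, 0.1666]
orientation: [-0.102, 0.698, 0.701, 0.104]
wrist_force: [-0.7, 0.2, -1.2]
finger_gap: 0.0474
grip_force: 40.5
```

Request:
step_arm --moves '[[[0, 0, 0], [0, -0.1, 0], 40], [[0, 0, 0], [0, -0.2, 0], 40], [[0, 0, 0], [0, -0.3, 0], 40], [[0, 0, 0], [0, -0.4, 0], 40], [[0, 0, 0], [0, -0.5, 0], 40], [[0, 0, 0], [0, -0.6, 0], 40], [[0, 0, 0], [0, -0.7, 0], 40], [[0, 0, 0], [0, -0.8, 0], 40]]'

```text
clock: 31.05
tcp_pos: [0.5781, -0.0565, 0.1661]
orientation: [0.178, 0.683, 0.686, -0.176]
wrist_force: [-0.5, 0.4, -1.9]
finger_gap: 0.0478
grip_force: 40.5
```

Request:
step_arm --moves '[[[0, 0, 0], [0, -0.1, 0], 40], [[0, 0, 0], [0, -0.2, 0], 40], [[0, 0, 0], [0, -0.3, 0], 40], [[0, 0, 0], [0, -0.371, 0], 40], [[0, 0, 0], [0, -0.371, 0], 40], [[0, 0, 0], [0, -0.371, 0], 40], [[0, 0, 0], [0, -0.371, 0], 40], [[0, 0, 0], [0, -0.371, 0], 40]]'

```text
clock: 31.72
tcp_pos: [0.5784, -0.0574, 0.1664]
orientation: [0.299, 0.64, 0.642, -0.297]
wrist_force: [-0.6, 1.0, -0.8]
finger_gap: 0.0477
grip_force: 40.5
```

```bash
python3 fk.py
```

```text
[ 0.16  0.51 -0.1   1.14 -0.86  1.81] [ 0.5784 -0.0574  0.1664] [ 0.299  0.64   0.642 -0.297] 0.04769224167003846 40.518118143081665 [-0.6  1.  -0.8]
[[-0.001  1.     0.004]
 [ 0.644  0.004 -0.765]
 [-0.765  0.002 -0.644]]
```

Request:
step_arm --moves '[[[18, 4, -21], [0, 0, 0], 40], [[36, 8, -43], [0, 0, 0], 40], [[54, 12, -64], [0, 0, 0], 40], [[68, 15, -81], [0, 0, 0], 40], [[80, 16, -95], [0, 0, 0], 40], [[85, 16.5, -101], [0, 0, 0], 40], [[85, 16.5, -101], [0, 0, 0], 40], [[85, 16.5, -101], [0, 0, 0], 40]]'

```text
clock: 32.38
tcp_pos: [0.5942, 0.0747, 0.1659]
orientation: [0.299, 0.64, 0.642, -0.297]
wrist_force: [-0.4, -0.7, -1.8]
finger_gap: 0.0475
grip_force: 40.6
```

Request:
step_arm --moves '[[[9, 0, 8], [0, 0, 0], 40], [[20, 0, 17], [0, 0, 0], 40], [[32, 0, 27], [0, 0, 0], 40], [[43, 0, 36], [0, 0, 0], 40], [[52, 0, 44], [0, 0, 0], 40], [[60, 0, 51], [0, 0, 0], 40], [[65, 0, 55], [0, 0, 0], 40], [[65, 0, 55], [0, 0, 0], 40]]'

```text
clock: 33.05
tcp_pos: [0.593, 0.0742, 0.0787]
orientation: [0.299, 0.639, 0.643, -0.299]
wrist_force: [0.4, 0.1, -1.3]
finger_gap: 0.0477
grip_force: 40.6
```

Request:
step_arm --moves '[[[2, 0, 1], [0, 0, 0], 40], [[3, 0, 2], [0, 0, 0], 40], [[4, 0, 3], [0, 0, 0], 40], [[4, 0, 3], [0, 0, 0], 40]]'

```text
clock: 33.38
tcp_pos: [0.5943, 0.0755, 0.0759]
orientation: [0.3, 0.639, 0.643, -0.297]
wrist_force: [-0.0, 0.6, 0.1]
finger_gap: 0.0475
grip_force: 40.5
```

Request:
step_arm --moves '[[[1, 0, 1], [0, 0, 0], 40], [[2, 0, 1.5], [0, 0, 0], 40], [[2, 0, 1.5], [0, 0, 0], 40]]'

```text
clock: 33.63
tcp_pos: [0.5943, 0.0756, 0.0758]
orientation: [0.301, 0.639, 0.643, -0.298]
wrist_force: [-4.3, 2.3, 10.7]
finger_gap: 0.0479
grip_force: 41.0
```

Request:
step_arm --moves '[[[1, 0, 1], [0, 0, 0], 40], [[1, 0, 1], [0, 0, 0], 40], [[1, 0, 1], [0, 0, 0], 40]]'

```text
clock: 33.88
tcp_pos: [0.5943, 0.0756, 0.0757]
orientation: [0.301, 0.638, 0.643, -0.298]
wrist_force: [-5.5, 4.5, 17.0]
finger_gap: 0.0479
grip_force: 41.4
```

Request:
step_arm --moves '[[[-1, 0, -1], [0, 0, 0], 50], [[-1, 0, -1], [0, 0, 0], 55], [[-1, 0, -1], [0, 0, 0], 60], [[-1, 0, -1], [0, 0, 0], 60], [[-1, 0, -1], [0, 0, 0], 60], [[0, 0, -20], [0, 0, 0], 60], [[0, 0, -50], [0, 0, 0], 60], [[0, 0, -80], [0, 0, 0], 60]]'

```text
clock: 34.55
tcp_pos: [0.5928, 0.136, 0.1227]
orientation: [0.299, 0.64, 0.642, -0.299]
wrist_force: [0.8, 0.3, -0.0]
finger_gap: 0.0595
grip_force: 0.0
```

Request:
step_arm --moves '[[[0, 0, -40], [0, 0, 0], 60], [[-30, 0, -70], [0, 0.1, 0], 50], [[-50, 0, -70], [0, 0.2, 0], 30], [[-70, 0, -70], [0, 0.3, 0], 0], [[-70, 0, -70], [0, 0.4, 0], 0], [[-70, 0, -70], [0, 0.5, 0], 0], [[-70, 0, -70], [0, 0.6, 0], 0], [[-70, 0, -70], [0, 0.7, 0], 0]]'

```text
clock: 35.22
tcp_pos: [0.5939, 0.1453, 0.2225]
orientation: [0.06, 0.703, 0.706, -0.058]
wrist_force: [-0.2, -0.0, -0.9]
finger_gap: -0.0
grip_force: 0.0
```

Request:
step_arm --moves '[[[0, 0, 0], [0, 0.17, 0], 0], [[0, 0, 0], [0, 0.17, 0], 0], [[0, 0, 0], [0, 0.17, 0], 0], [[0, 0, 0], [0, 0.17, 0], 0]]'

```text
clock: 35.55
tcp_pos: [0.5934, 0.144, 0.2214]
orientation: [0.001, 0.706, 0.708, -0.001]
wrist_force: [0.5, 0.6, -0.1]
finger_gap: 0.0001
grip_force: 0.0
```

```bash
python3 fk.py
python3 - <<'E'
from h import *
f=lambda b,w,h:cv2.resize(b,(w,h),interpolation=cv2.INTER_CUBIC)
sc=snap('scene','s8.png')[:,:,::-1]; si=snap('side','d8.png')[:,:,::-1];w=snap('wrist','w8.png')[:,:,::-1]
cv2.imwrite('pics/m8.png',np.vstack([np.hstack([f(sc[150:300,150:380],400,300),f(sc[195:275,270:345],400,300)]),np.hstack([f(w,400,300),f(si[150:240,280:370],400,300)])]))
E
```

```text
[ 0.11  0.39  0.13  1.31 -0.    1.68] [0.5934 0.144  0.2214] [ 0.001  0.706  0.708 -0.001] 0.00014649491953271256 0.0 [ 0.5  0.6 -0.1]
[[-0.003  1.    -0.   ]
 [ 1.     0.003 -0.003]
 [-0.003 -0.    -1.   ]]
```

View pics/m8.png

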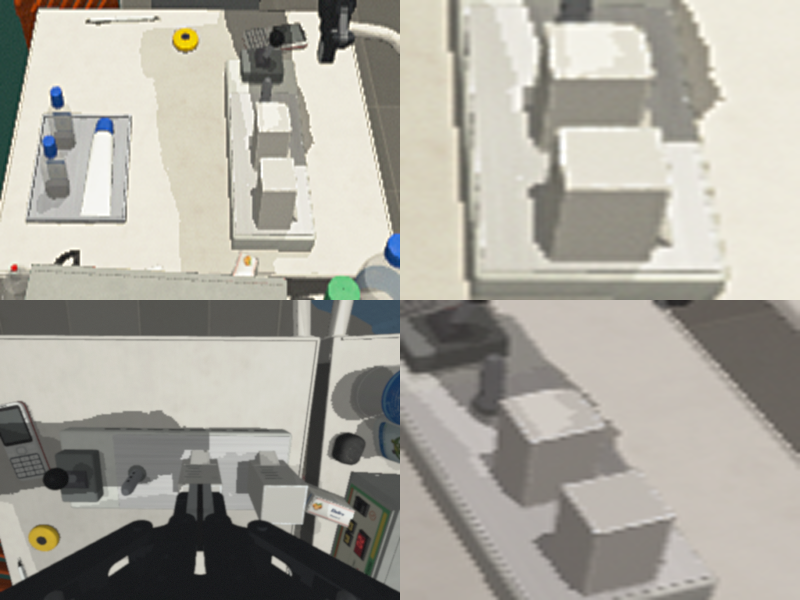

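Both beakers sit rim-down on pegs 0 and 1, and the tray is fine. Now the lever, with the fingers shut.

Request:
step_arm --moves '[[[2, -30, 0], [0, 0, 0], 0], [[5, -70, 0], [0, 0, 0], 0], [[8, -110, 0], [0, 0, 0], 0], [[11, -145, 0], [0, 0, 0], 0], [[11, -163, 20], [0, 0, 0], 0], [[11, -163, 55], [0, 0, 0], 0], [[11, -163, 90], [0, 0, 0], 0], [[11, -163, 120], [0, 0, 0], 0]]'

```text
clock: 36.37
tcp_pos: [0.4296, 0.1561, 0.1002]
orientation: [0.001, 0.704, 0.71, -0.001]
wrist_force: [0.5, 0.8, -1.0]
finger_gap: -0.0
grip_force: 0.0
```

Request:
step_arm --moves '[[[0, 0, 12], [0, 0, 0], 0], [[0, 0, 17], [0, 0, 0], 0], [[0, 0, 17], [0, 0, 0], 0], [[-10, 0, 17], [0, 0, 0], 0], [[-20, 0, 17], [0, 0, 0], 0], [[-30, 0, 17], [0, 0, 0], 0], [[-38, 0, 17], [0, 0, 0], 0], [[-46, 0, 17], [0, 0, 0], 0]]'

```text
clock: 37.03
tcp_pos: [0.4315, 0.1081, 0.0856]
orientation: [0.001, 0.706, 0.709, 0.0]
wrist_force: [0.2, 2.1, 1.4]
finger_gap: -0.0002
grip_force: 1.0
```

Request:
step_arm --moves '[[[-8, 0, 0], [0, 0, 0], 0], [[-14, 0, 0], [0, 0, 0], 0], [[-20, 0, 0], [0, 0, 0], 0], [[-20, 0, 0], [0, 0, 0], 0], [[-20, 0, 0], [0, 0, 0], 0]]'

```text
clock: 37.45
tcp_pos: [0.4305, 0.0884, 0.0845]
orientation: [0.001, 0.706, 0.708, -0.001]
wrist_force: [0.2, 0.1, -0.8]
finger_gap: 0.0001
grip_force: 0.0
```

Request:
step_arm --moves '[[[-2, 0, 0], [0, 0, 0], 0], [[-4, 0, 0], [0, 0, 0], 0], [[-6, 0, 0], [0, 0, 0], 0], [[-6, 0, 0], [0, 0, 0], 0]]'

```text
clock: 37.78
tcp_pos: [0.4305, 0.0854, 0.0844]
orientation: [-0.002, 0.705, 0.709, 0.001]
wrist_force: [0.1, 10.0, -0.7]
finger_gap: -0.0001
grip_force: 5.0
```

Request:
step_arm --moves '[[[-2, 0, 0], [0, 0, 0], 0], [[-3, 0, 0], [0, 0, 0], 0], [[-3, 0, 0], [0, 0, 0], 0]]'

```text
clock: 38.03
tcp_pos: [0.4305, 0.0851, 0.0845]
orientation: [-0.004, 0.704, 0.71, 0.004]
wrist_force: [-0.2, 20.6, -1.7]
finger_gap: 0.0001
grip_force: 10.3
```

Request:
step_arm --moves '[[[-2, 0, 0], [0, 0, 0], 0], [[-2, 0, 0], [0, 0, 0], 0], [[-2, 0, 0], [0, 0, 0], 0]]'

```text
clock: 38.28
tcp_pos: [0.4305, 0.0849, 0.0845]
orientation: [-0.005, 0.704, 0.711, 0.005]
wrist_force: [0.2, 27.7, -1.6]
finger_gap: -0.0007
grip_force: 13.7
```

The lever is hard against its end stop. I'll retreat and verify.

Request:
step_arm --moves '[[[15, 0, 0], [0, 0, 0], 0], [[40, 0, 0], [0, 0, 0], 0], [[55, 0, -20], [0, 0, 0], 0], [[65, 0, -60], [0, 0, 0], 0], [[75, 0, -100], [0, 0, 0], 0], [[75, 0, -140], [0, 0, 0], 0], [[75, 0, -150], [0, 0, 0], 0], [[75, 0, -150], [0, 0, 0], 0]]'

```text
clock: 38.95
tcp_pos: [0.4327, 0.154, 0.2382]
orientation: [0.003, 0.705, 0.709, 0.002]
wrist_force: [0.3, 1.4, 0.3]
finger_gap: -0.0003
grip_force: 0.0
```

```bash
python3 fk.py
python3 - <<'E'
from h import *
f=lambda b,w,h:cv2.resize(b,(w,h),interpolation=cv2.INTER_CUBIC)
a=snap('scene','s9.png'); b=snap('side','d9.png');w=snap('wrist','w9.png')
for n,im,old in(('scene',a,'pics/s8.png'),('side',b,'pics/d8.png')):
    for nm,y in(('off',.107),('on',.059)):
        u=proj(n,[[.430,y,.100]])[0]; print(n,nm,u.round(),im[int(round(u[1])),int(round(u[0]))])
c=[f(a[150:300,150:380,::-1],400,300),f(a[155:235,270:345,::-1],400,300),f(w[:,:,::-1],400,300),f(b[130:240,260:370,::-1],400,300)]
cv2.imwrite('pics/m9.png',np.vstack([np.hstack(c[:2]),np.hstack(c[2:])]))
E
```

```text
[ 0.17  0.08 -0.23  1.26 -0.    1.73] [0.4327 0.154  0.2382] [0.003 0.705 0.709 0.002] -0.00030283799884996365 0.0 [0.3 1.4 0.3]
[[-0.006  1.     0.007]
 [ 1.     0.006 -0.001]
 [-0.001  0.007 -1.   ]]
scene off [310. 170.] [46 43 40]
scene on [293. 170.] [34 35 34]
side off [298. 147.] [113 110 106]
side on [283. 151.] [50 48 46]
```

View pics/m9.png

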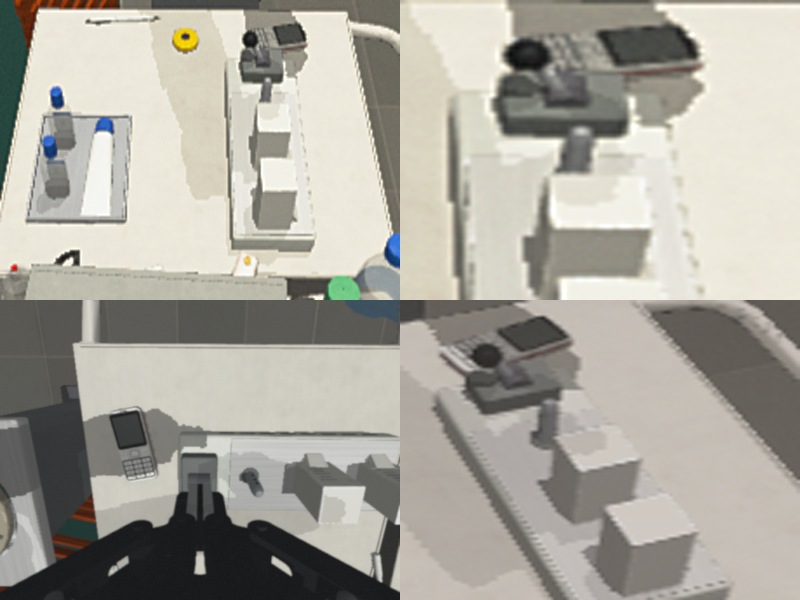

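The lever leans to the dryer's back, both beakers have their beaks to the front, and the tray is in order.

```bash
python3 -c "
from workcell import env; print(env.hand_in())"
```

```text
the job is handed in; nothing more can be done
None
```

The job is handed in. Both beakers that were there (no third was visible) are rim-down on pegs 0 and 1 with beaks to the front; the lever was then pushed to its back stop, and the tube and both bottles are in the tray as asked. It took about 39 s of robot time, and the hand-in returned no verdict.

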